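# Tighten the lens-cell rings with the purge gas shut off

### The arm

A 6-joint arm with a two-finger parallel gripper is mounted at the origin on the work surface. World frame = base frame: x ahead of the robot, y to its left, z up, the work surface at z = 0. Lengths are in m, angles in rad, forces in N, time in s.
With the tool pointing down it reaches from about 0.375 to 0.9 m from the base axis. Payload 3.1 kg.
Tool frame: the origin (TCP) lies between the finger pads; the fingertips stand 19 mm ahead of it and the grasp point (between the pads) is the TCP; z points along the fingers, y is the direction in which the jaws open and shut (so a half turn about z gives the same grasp; the last joint's range is limited). The gripper opens to 85 mm and grips with 20 to 120 N. Pads are 22 mm wide; open, the fingers measure 114 mm over their backs; the gripper's body (76 mm by 85 mm) begins 54 mm behind the grasp point. The pads swing forward as they close: fully open they stand 13 mm farther back than shut.
Start: joints at [0.942, 0.527, 1.433, -0, 1.181, -0.178], TCP at [0.272, 0.563, 0.25] pointing down, gripper open.
Joint ranges: [-3.08, 3.08], [-0.75, 2.2], [0.22, 2.44], [-1.43, 4.57], [0, 2.65], [-2.85, 2.85]. Speed limits (rad/s): [2.79, 2.79, 3.14, 3.14, 3.14, 3.14].

### API

Orientations are given as a unit quaternion [x, y, z, w].
In Python, from station import manip, optics, job gives the robot as it stands.
- The arm moves only by the shell command python3 -m inch 'ROWS' [OPENING] [FORCE]. ROWS is JSON, one flat list of numbers, 4 for each row, row after row: the shift along the world's x, y, z in cm, then the turn about the world's z in rad. A call has 1 to 20 rows; each row shifts and turns the commanded pose from where the row before left it; what a row does not reach is not made up. A row lasts 1/8 s, in which the tool goes at most 62.5 mm and 10.7 degrees, less where a joint would pass 70% of its speed; a pose out of reach is approached as far as the arm can. A call with a gripper value outside its range is refused whole. OPENING is the opening in per cent of the stroke, from 0 (shut) to 100 (fully open), set as the call begins (- or left out, the last holds). The fingers move at their own pace and stop on an object; FORCE is the grip in N (left out, the last holds). Time passes only in rows, so rows that do not move let the fingers close. It gives the time, the measured TCP pose, the force and the opening at its end, in the units of the state.
- manip.sense(): the state, without advancing time (a new reading comes with each control period).
- optics.snapshot(name): name is "scene" or "top" or "wrist"; returns (picture, depth): 384x512x3 uint8, red, green, blue; 384x512 float32, m along the optical axis (not along the pixel's ray), 0 where there is no reading.
- optics.camera_model(name): a dict with "mtx" (3x3 intrinsics, pixels), "dist_coeffs" ([k1, k2, p1, p2, k3] as OpenCV has them; the pictures are not rectified), "camera_from_world" (4x4, takes a point from world to camera coordinates); the wrist camera has in their place "tool_from_camera" (4x4, takes a point from camera to tool coordinates, whose origin is the TCP and whose axes are the flange's). Camera axes: x right, y up, looking along -z (the intrinsics and any distortion apply to the point x, -y, -z); pixel columns grow to the right and rows downward; lengths in m; the calibration is good to about 2 mm. A picture is of the moment at which its call begins: read the wrist's pose just before it. camera_model takes no time and is no camera call.
- job.sign_off(): hands the job in, once; it reports no verdict.
The state is a dict: "t": time; "q": joint angles; "qd": joint speeds; "tau": joint torques, N m; "tcp_pos": TCP position; "tool_rot": TCP orientation; "force": force on the tool from outside, world axes, zero at the start; "ft_torque": the same for the moment, N m; "finger_gap": opening from 0.0 (shut) to 1.0 (fully open).
Only numpy, scipy, OpenCV 4.12 (cv2) and the standard library are available. Lean on these libraries where they do the work, as an engineer would, in place of code of your own. Each camera call takes 0.05 s, during which the arm holds its last target.

### The job

Shut both purge-gas valves fully, then use the two-pin spanner to tighten the retaining ring of every lens cell on the table clockwise until it is home against its stop, turning a ring only while both valves are shut and both spanner pins are in its holes. When all rings are home, open both valves fully again; leave the spanner standing upright in the tool tray, and do not disturb the post, lens box or mirror mount.

Things in the scene. Friction and masses are not known exactly. Their poses are not given: they have to be found in the camera images.
- cell1: lens cell 1 (may be absent): black round housing 76 mm across, its shoulder 33 mm above the table, on a square steel base plate 84 by 84 by 10 mm. It stands loose on the table but heavy (1.4 kg), and keeps its place while the ring is turned, but pushed hard past the stop it would swivel. Origin at the centre of its underside, z up. A white tick marks its shoulder on its own -x side.
- ring1_top (a point): centre of the top face of the bare aluminium retaining ring on lens cell 1, 45 mm above the table; it turns with the ring. The ring is about 62 mm across and 12 mm thick, with a 26 mm bore over the glass and two square pin holes, 9 by 9 mm and 12 mm deep, centred 21 mm either side of the centre along this point's own x axis; z is up.
- ring1 (a joint): turn of that ring in rad, growing clockwise seen from above: 0 is loosest, 2.2 is fully tightened against a hard stop, where the white tick on the ring meets the white tick on the shoulder. It starts loose (0.1 to 0.5), rubs with about 0.08 N m and stays where it is left; at value v the hole line is turned v clockwise from the cell's x axis.
- cell2: lens cell 2 (may be absent): black round housing 76 mm across, its shoulder 33 mm above the table, on a square steel base plate 84 by 84 by 10 mm. It stands loose on the table but heavy (1.4 kg), and keeps its place while the ring is turned, but pushed hard past the stop it would swivel. Origin at the centre of its underside, z up. A white tick marks its shoulder on its own -x side.
- ring2_top (a point): centre of the top face of the bare aluminium retaining ring on lens cell 2, 45 mm above the table; it turns with the ring. The ring is about 62 mm across and 12 mm thick, with a 26 mm bore over the glass and two square pin holes, 9 by 9 mm and 12 mm deep, centred 21 mm either side of the centre along this point's own x axis; z is up.
- ring2 (a joint): turn of that ring in rad, growing clockwise seen from above: 0 is loosest, 2.2 is fully tightened against a hard stop, where the white tick on the ring meets the white tick on the shoulder. It starts loose (0.1 to 0.5), rubs with about 0.08 N m and stays where it is left; at value v the hole line is turned v clockwise from the cell's x axis.
- cell3: lens cell 3 (may be absent): black round housing 76 mm across, its shoulder 33 mm above the table, on a square steel base plate 84 by 84 by 10 mm. It stands loose on the table but heavy (1.4 kg), and keeps its place while the ring is turned, but pushed hard past the stop it would swivel. Origin at the centre of its underside, z up. A white tick marks its shoulder on its own -x side.
- ring3_top (a point): centre of the top face of the bare aluminium retaining ring on lens cell 3, 45 mm above the table; it turns with the ring. The ring is about 62 mm across and 12 mm thick, with a 26 mm bore over the glass and two square pin holes, 9 by 9 mm and 12 mm deep, centred 21 mm either side of the centre along this point's own x axis; z is up.
- ring3 (a joint): turn of that ring in rad, growing clockwise seen from above: 0 is loosest, 2.2 is fully tightened against a hard stop, where the white tick on the ring meets the white tick on the shoulder. It starts loose (0.1 to 0.5), rubs with about 0.08 N m and stays where it is left; at value v the hole line is turned v clockwise from the cell's x axis.
- cell4: lens cell 4 (may be absent): black round housing 76 mm across, its shoulder 33 mm above the table, on a square steel base plate 84 by 84 by 10 mm. It stands loose on the table but heavy (1.4 kg), and keeps its place while the ring is turned, but pushed hard past the stop it would swivel. Origin at the centre of its underside, z up. A white tick marks its shoulder on its own -x side.
- ring4_top (a point): centre of the top face of the bare aluminium retaining ring on lens cell 4, 45 mm above the table; it turns with the ring. The ring is about 62 mm across and 12 mm thick, with a 26 mm bore over the glass and two square pin holes, 9 by 9 mm and 12 mm deep, centred 21 mm either side of the centre along this point's own x axis; z is up.
- ring4 (a joint): turn of that ring in rad, growing clockwise seen from above: 0 is loosest, 2.2 is fully tightened against a hard stop, where the white tick on the ring meets the white tick on the shoulder. It starts loose (0.1 to 0.5), rubs with about 0.08 N m and stays where it is left; at value v the hole line is turned v clockwise from the cell's x axis.
- spanner_mid (a point): middle of the two-pin spanner's grip blade, 55 mm above the pin tips. Steel, 0.14 to 0.28 kg, 77 mm tall: a dark upright blade 44 mm long (own x), 14 mm thick (own y), 19 to 77 mm above the tips, on a base disc 56 mm across (9 to 19 mm above the tips). It stands by itself on pins and boss; fully seated in a ring, the disc lies on the ring and this point is 91 mm above the table.
- spanner_foot (a point): point midway between the spanner's two pin tips; z runs up to the blade. Under the disc are two round pins 6 mm thick and 9 mm long, 21 mm either side of the centre along own x, and a black centring boss 20 mm across and as long as the pins, which fits loosely into a ring's bore. A half turn gives the same fit.
- tray_in (a point): centre of the inner floor of the grey shallow tool tray fixed on the table, 4 mm above the table. The tray is 110 mm (own x) by 100 mm (own y) and 18 mm tall, its walls and floor 4 mm thick.
- inlet_handle (a joint): quarter-turn handle of the purge-gas inlet ball valve, in rad: 0 is open (handle in line with the pipe, pointing to the valve's own -x), 1.571 is shut (handle across the pipe, pointing to the valve's own -y); it grows anticlockwise seen from above, has a hard stop at both ends, takes about 0.25 N m and stays where it is left.
- inlet_grip (a point): point on the inlet valve's handle 65 mm out from its turning axis, half-way up, 95 mm above the table; own -x points outward along the handle. The handle is an upright black bar 10 mm thick and 22 mm tall that ends 90 mm from the axis; the pipe under it is 18 mm thick with its centre 50 mm above the table.
- inlet_axis (a point): point on the vertical turning axis of the inlet valve's handle, 95 mm above the table; fixed, own x along the pipe. The two valves look alike and stand one at the left and one at the right of the work area, either way round.
- outlet_handle (a joint): quarter-turn handle of the purge-gas outlet ball valve, in rad: 0 is open (handle in line with the pipe, pointing to the valve's own -x), 1.571 is shut (handle across the pipe, pointing to the valve's own -y); it grows anticlockwise seen from above, has a hard stop at both ends, takes about 0.25 N m and stays where it is left.
- outlet_grip (a point): point on the outlet valve's handle 65 mm out from its turning axis, half-way up, 95 mm above the table; own -x points outward along the handle. The handle is an upright black bar 10 mm thick and 22 mm tall that ends 90 mm from the axis; the pipe under it is 18 mm thick with its centre 50 mm above the table.
- outlet_axis (a point): point on the vertical turning axis of the outlet valve's handle, 95 mm above the table; fixed, own x along the pipe. The two valves look alike and stand one at the left and one at the right of the work area, either way round.
- post: bystander: upright steel post 13 mm thick and 70 mm tall on a 32 mm foot; origin under its centre.
- lens_box: bystander: flat white lens box, 60 by 60 mm, 23 mm tall; origin under its centre.
- mount: bystander: black mirror mount 50 mm wide and 50 mm tall; origin under its centre.
Things that resemble listed ones, but are neither listed nor needed, are in the scene too. Leave any pink look-alike of the part that bears spanner_mid alone. What is shaped like the part that bears outlet_handle but green is not meant.

How it is judged:
By the outcome, as a careful person would: the job done as asked, in the order asked, and still so for the second after the job is handed in, with the robot touching nothing.
Of cell1, cell2, cell3, cell4 only 2 to 4 are there at a start; the rules pass over those that are not, and their reading is None.
At some moment in a run one of cell1, cell2, cell3, cell4 may be knocked a few centimetres aside while the robot is not near it.
It also fails if it takes over 210 s, if anything falls off the work surface, if the arm or the gripper's body presses on something with over 40 N, if the wrist force passes 120 N, or if a joint passes its speed limit or range.

## Working session

There is one attempt and no reset: what is moved stays moved. The work goes in short steps, Python scripts to look and compute and a shell command to move; the robot and the scene stay as the last step left them, time stands still between calls to the robot, and variables do not carry over. Pictures are saved under pics/ and viewed, and the job is handed in when it is done.

```bash
ls; mkdir -p pics; cat > h.py <<'E'
import numpy as np, cv2
from station import manip, optics, job
def snap(n,f):
    s=manip.sense(); im,d=optics.snapshot(n); cv2.imwrite('pics/'+f+'.png',im[...,::-1]); np.savez('/tmp/'+f+'.npz',im=im,d=d,p=s['tcp_pos'],q=s['tool_rot'],t=s['t']); return im,d,s
E
python3 - <<'E'
from h import *
for n in ['scene','top','wrist']:
    im,d,s=snap(n,n+'0'); m=optics.camera_model(n); print(n,{k:np.round(v,4).tolist() for k,v in m.items()})
print(s)
E
```

```text
pics
scene {'mtx': [[413.3218, 0.0, 259.163], [0.0, 413.3218, 187.2418], [0.0, 0.0, 1.0]], 'dist_coeffs': [0.0458, 0.0, 0.0, 0.0, 0.0], 'camera_from_world': [[0.1091, 0.994, 0.0059, 0.0065], [-0.6083, 0.0621, 0.7913, 0.2817], [0.7862, -0.0899, 0.6114, -1.6286], [0.0, 0.0, 0.0, 1.0]]}
top {'mtx': [[428.6308, 0.0, 256.6966], [0.0, 428.6308, 186.2114], [0.0, 0.0, 1.0]], 'dist_coeffs': [-0.1302, 0.0, 0.0, 0.0, 0.0], 'camera_from_world': [[-0.0044, -0.9997, 0.0248, -0.0864], [0.9845, 0.0, 0.1753, -0.559], [-0.1752, 0.0252, 0.9842, -1.3577], [0.0, 0.0, 0.0, 1.0]]}
wrist {'mtx': [[264.5246, 0.0, 253.7506], [0.0, 264.5246, 188.9935], [0.0, 0.0, 1.0]], 'dist_coeffs': [-0.0362, 0.0, 0.0, 0.0, 0.0], 'tool_from_camera': [[0.0, 0.965, 0.2623, 0.0667], [1.0, -0.0002, 0.0006, -0.001], [0.0006, 0.2623, -0.965, -0.1232], [0.0, 0.0, 0.0, 1.0]]}
{'t': 0.1, 'q': array([ 9.41488762e-01,  5.28362116e-01,  1.43378215e+00,  1.56005639e-05,
        1.18135845e+00, -1.78502174e-01]), 'qd': array([-0.00025036, -0.00307639, -0.00467805,  0.00054108, -0.0009043 ,
       -0.00053817]), 'tau': array([-1.36768322e-04, -4.43307889e+01, -1.78585625e+01, -2.65291028e-04,
        3.94589573e-03, -2.62540692e-05]), 'tcp_pos': array([0.27192006, 0.56208315, 0.24943569]), 'tool_rot': array([ 2.23501681e-01,  9.74703076e-01, -8.75348392e-04, -3.81971788e-04]), 'force': array([-0.08104586, -0.21549246,  0.07208311]), 'ft_torque': array([ 0.01771332, -0.01816786,  0.04412126]), 'finger_gap': 1.001120930933284}
```

View pics/scene0.png

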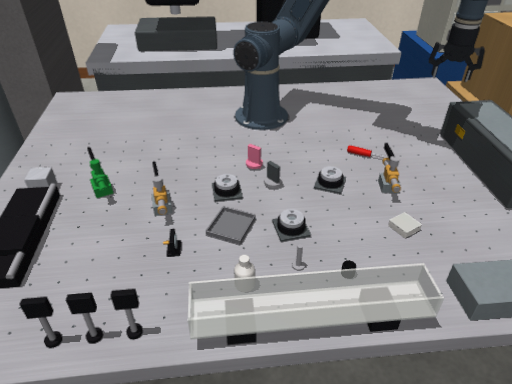

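View pics/top0.png

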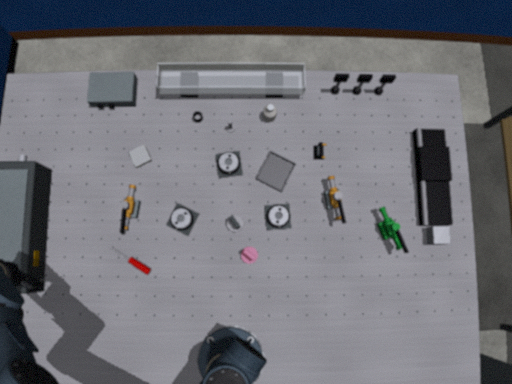

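View pics/wrist0.png

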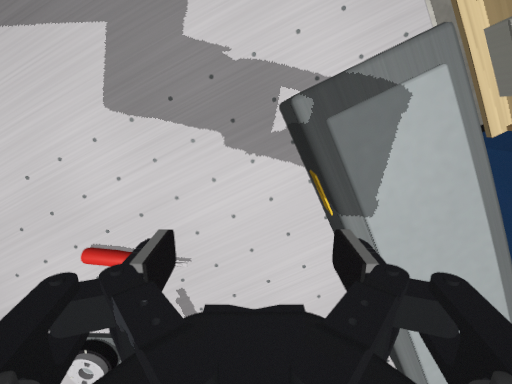

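Both overviews show three cells (top px 229,163; 182,218; 278,215), the dark spanner (235,223), a pink copy (249,255), the tray (276,170), valves at (129,208) and (335,198), and a green decoy valve at (390,232). Next I'll zoom in.

```bash
cat >> h.py <<'E'
from scipy.spatial.transform import Rotation as R
def cam(n,s=None):
    m=optics.camera_model(n)
    if n=='wrist':
        T=np.eye(4);T[:3,:3]=R.from_quat(s['tool_rot']).as_matrix();T[:3,3]=s['tcp_pos']
        wc=T@np.array(m['tool_from_camera'])
    else: wc=np.linalg.inv(np.array(m['camera_from_world']))
    return np.array(m['mtx']),np.array(m['dist_coeffs']),wc
def ray(n,px,s=None):
    K,D,wc=cam(n,s)
    u=cv2.undistortPoints(np.array(px,float).reshape(-1,1,2),K,D)[:,0]
    d=np.c_[u[:,0],-u[:,1],-np.ones(len(u))]@wc[:3,:3].T
    return wc[:3,3],d
def plane(n,px,z,s=None):
    o,d=ray(n,px,s); return o+d*((z-o[2])/d[:,2])[:,None]
def proj(n,P,s=None):
    K,D,wc=cam(n,s); P=np.atleast_2d(P); c=(P-wc[:3,3])@wc[:3,:3]; c=c*[1,-1,-1]
    return cv2.projectPoints(c,np.zeros(3),np.zeros(3),K,D)[0][:,0]
def crop(im,x0,y0,x1,y1,f,name):
    cv2.imwrite('pics/'+name+'.png',cv2.resize(im[y0:y1,x0:x1,::-1],None,fx=f,fy=f,interpolation=cv2.INTER_CUBIC))
E
python3 - <<'E'
from h import *
im=np.load('/tmp/top0.npz')['im']; 
crop(im,110,135,260,245,5,'tL');crop(im,210,135,360,275,4,'tR')
for n,px,z in [('cA',(229,163),.045),('cB',(182,218),.045),('cC',(278,215),.045),('span',(235,223),.077),('pink',(249,255),.077),('tray',(276,170),.018),('vL',(129,208),.095),('vR',(335,198),.095)]:
    print(n,plane('top',[px],z).round(3))
E
```

```text
cA [[0.638 0.004 0.045]]
cB [[0.455 0.156 0.045]]
cC [[ 0.464 -0.157  0.045]]
span [[ 0.435 -0.018  0.077]]
pink [[ 0.335 -0.062  0.077]]
tray [[ 0.62  -0.154  0.018]]
vL [[0.481 0.318 0.095]]
vR [[ 0.513 -0.336  0.095]]
```

View pics/tL.png

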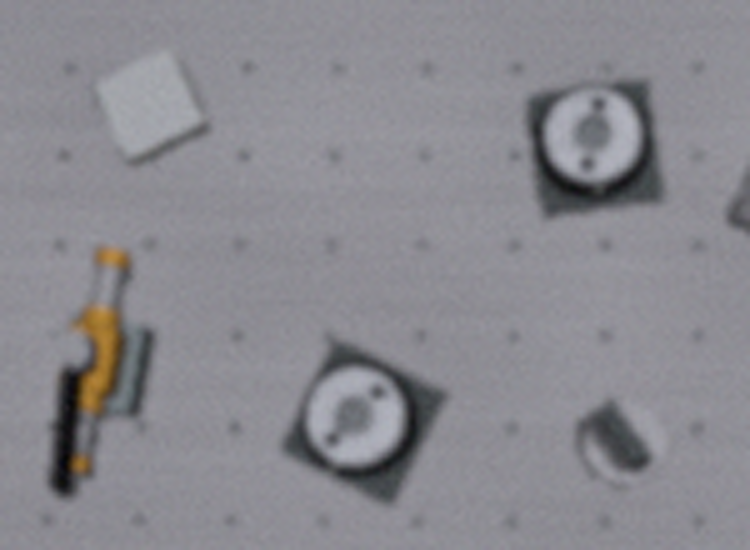

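View pics/tR.png

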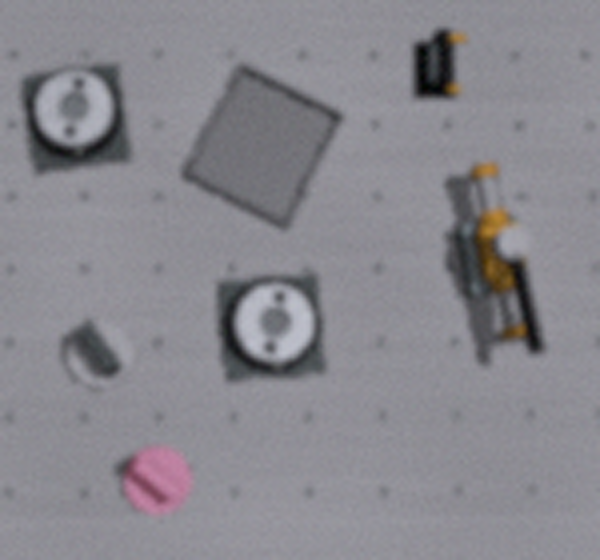

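```bash
cat >> h.py <<'E'
def cloud(n,f):
    z=np.load('/tmp/'+f+'.npz'); d=z['d']; s=dict(tcp_pos=z['p'],tool_rot=z['q'])
    v,u=np.mgrid[:384,:512]; o,r=ray(n,np.stack([u.ravel(),v.ravel()],1),s)
    P=(o+r*d.reshape(-1,1)).reshape(384,512,3); P[d==0]=np.nan
    return z['im'],P,s
E
python3 - <<'E'
from h import *
for n in ['top','scene']:
    im,P,s=cloud(n,n+'0')
    t=(P[...,0]>.4)&(P[...,0]<.8)&(abs(P[...,1])<.2); print(n,'table z',np.nanpercentile(P[t][:,2],[5,25,50]).round(4))
    dark=im.max(2)<60
    for nm,y0,y1 in [('L',.25,.4),('R',-.42,-.26)]:
        m=(P[...,1]>y0)&(P[...,1]<y1)&(P[...,0]>.33)&(P[...,0]<.65)&(P[...,2]>.085)&(P[...,2]<.125)
        Q=P[m]; print(nm,len(Q), Q[:,2].max().round(3))
        mm=m&dark;Q=P[mm]
        if len(Q)<5: continue
        c=Q.mean(0); w,V=np.linalg.eigh(np.cov(Q[:,:2].T)); v=V[:,1]; v=v*np.sign(-v[0]); pr=(Q[:,:2]-c[:2])@v
        print('dark',len(Q),c.round(3),'dir',np.degrees(np.arctan2(v[1],v[0])).round(1),pr.min().round(3),pr.max().round(3),(c[:2]+v*pr.max()).round(3))
E
```

```text
top table z [-0.0049 -0.0017  0.0007]
L 181 0.115
dark 81 [0.44  0.334 0.102] dir 175.7 -0.037 0.038 [0.402 0.337]
R 163 0.113
dark 53 [ 0.47  -0.352  0.104] dir -167.8 -0.034 0.033 [ 0.438 -0.359]
scene table z [-0.7525 -0.0034 -0.0018]
L 168 0.106
dark 63 [0.443 0.335 0.099] dir 176.2 -0.036 0.035 [0.408 0.337]
R 154 0.107
dark 31 [ 0.473 -0.353  0.103] dir -168.4 -0.031 0.035 [ 0.439 -0.36 ]
```

```bash
python3 -m inch '[1.95,-2.85,-0.6,0.05,1.95,-2.85,-0.6,0.05,1.95,-2.85,-0.6,0.05,1.95,-2.85,-0.6,0.05,1.9,-2.85,-0.6,0.05,1.9,-2.85,-0.6,0.05,1.9,-2.85,-0.6,0.05,1.9,-2.8,-0.6,0.03,0,0,0,0,0,0,0,0]' 60; python3 - <<'E'
from h import *
im,d,s=snap('wrist','w1'); print(s['tcp_pos'],s['q'])
E
```

```text
t: 1.4
tcp_pos: [0.426, 0.3353, 0.2022]
tool_rot: [0.036, 0.999, 0.0, -0.0]
force: [-0.7, 0.2, -0.5]
finger_gap: 0.596
[0.42597451 0.335263   0.20223073] [ 4.60316575e-01  4.81055567e-01  1.69049130e+00  5.87858278e-04
  9.70506555e-01 -1.03924799e+00]
```

View pics/w1.png

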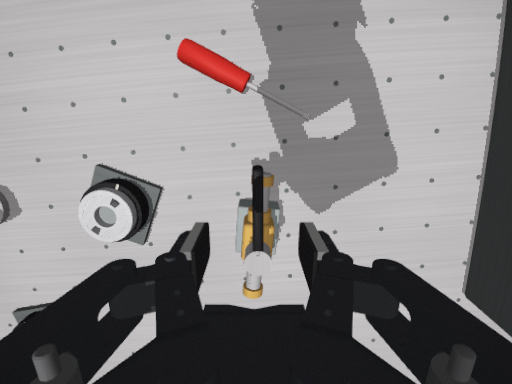

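Wrist view: the handle runs from its tip at (258,168) to the hub at (258,258), with the jaws straddling it. I'll flip by half a turn to leave joint 6 room.

```bash
python3 - <<'E'
from h import *
im,P,s=cloud('wrist','w1')
print(plane('wrist',[(258,167),(258,258),(258,200)],.106,s).round(4))
m=(P[...,2]>.09)&(P[...,2]<.12)&(im.max(2)<70)&(P[...,0]<.49)&(P[...,0]>.38)&(abs(P[...,1]-.335)<.02)
Q=P[m];c=Q.mean(0);v=np.linalg.svd(Q[:,:2]-c[:2],full_matrices=0)[2][0];v*=-np.sign(v[0]);pr=(Q[:,:2]-c[:2])@v
print(len(Q),c.round(4),np.degrees(np.arctan2(v[1],v[0])),pr.min(),pr.max())
E
python3 -m inch '[0,0,0,-0.185,0,0,0,-0.185,0,0,0,-0.185,0,0,0,-0.185,0,0,0,-0.185,0,0,0,-0.185,0,0,0,-0.185,0,0,0,-0.185,0,0,0,-0.185,0,0,0,-0.185,0,0,0,-0.185,0,0,0,-0.185,0,0,0,-0.185,0,0,0,-0.185,0,0,0,-0.185,0,0,0,-0.185,0,0,0,-0.185,0,0,0,0]'
```

```text
[[0.3996 0.3399 0.106 ]
 [0.4848 0.3341 0.106 ]
 [0.4286 0.3379 0.106 ]]
875 [0.4373 0.3368 0.1048] 176.38814976000964 -0.04177865594370927 0.03712118163147252
t: 3.7
tcp_pos: [0.4256, 0.336, 0.2025]
tool_rot: [0.999, -0.035, 0.0, -0.0]
force: [0.4, -0.4, 0.5]
finger_gap: 0.602
```

```bash
python3 -m inch '[0,0.1,-4,0,0,0,-4,0,0,0,-2.7,0,0,0,0,0,0,0,0,0]' ; python3 -m inch '[0,0,0,0,0,0,0,0,0,0,0,0,0,0,0,0,0,0,0,0]' 0 30
```

```text
t: 4.32
tcp_pos: [0.4267, 0.3367, 0.0961]
tool_rot: [0.999, -0.036, 0.001, -0.0]
force: [0.4, -0.1, 0.2]
finger_gap: 0.6
t: 4.95
tcp_pos: [0.4268, 0.337, 0.0963]
tool_rot: [0.999, -0.036, 0.001, -0.001]
force: [-1.6, 3.2, 7.0]
finger_gap: 0.113
```

```bash
cat > arc.py <<'E'
import numpy as np,sys
ax,ay,px,py,tot,n=map(float,sys.argv[1:]);n=int(n)
v=np.array([px-ax,py-ay]);a=np.linspace(0,tot,n+1)
p=np.c_[v[0]*np.cos(a)-v[1]*np.sin(a),v[0]*np.sin(a)+v[1]*np.cos(a)]*100
q=np.round(p,2);d=np.diff(q,axis=0)
print(np.hypot(*v),tot/n);print(','.join('%.2f,%.2f,0,%.3f'%(x,y,tot/n) for x,y in d))
E
python3 arc.py .490 .3325 .4268 .337 1.571 12
```

```text
0.06336000315656555 0.13091666666666665
0.00,-0.83,0,0.131,0.10,-0.82,0,0.131,0.21,-0.80,0,0.131,0.31,-0.77,0,0.131,0.41,-0.72,0,0.131,0.50,-0.66,0,0.131,0.59,-0.59,0,0.131,0.65,-0.51,0,0.131,0.72,-0.42,0,0.131,0.76,-0.32,0,0.131,0.80,-0.22,0,0.131,0.82,-0.11,0,0.131
```

```bash
python3 -m inch '[0,-0.83,0,0.131,0.1,-0.82,0,0.131,0.21,-0.8,0,0.131,0.31,-0.77,0,0.131,0.41,-0.72,0,0.131,0.5,-0.66,0,0.131]';  python3 -m inch '[0.59,-0.59,0,0.131,0.65,-0.51,0,0.131,0.72,-0.42,0,0.131,0.76,-0.32,0,0.131,0.8,-0.22,0,0.131,0,0,0,0]'
```

```text
t: 5.7
tcp_pos: [0.4429, 0.2914, 0.0963]
tool_rot: [0.937, 0.35, 0.002, -0.001]
force: [-0.3, 6.7, 4.7]
finger_gap: 0.115
t: 6.45
tcp_pos: [0.479, 0.2706, 0.0963]
tool_rot: [0.775, 0.631, 0.003, 0.0]
force: [1.6, 4.3, 4.5]
finger_gap: 0.111
```

```bash
python3 -m inch '[0.82,-0.11,0,0.131,0,0,0,0,0,0,0,0]';python3 -m inch '[0.4,0,0,0.06,0,0,0,0,0,0,0,0]'; python3 - <<'E'
from h import *
s=manip.sense();print(s['tcp_pos'],s['force'],s['ft_torque'],R.from_quat(s['tool_rot']).as_matrix()[:2,1])
E
```

```text
t: 6.82
tcp_pos: [0.4827, 0.2698, 0.0962]
tool_rot: [0.735, 0.678, -0.0, -0.003]
force: [-6.7, 6.1, 9.4]
finger_gap: 0.107
t: 7.2
tcp_pos: [0.483, 0.2705, 0.096]
tool_rot: [0.715, 0.699, -0.003, -0.006]
force: [-12.5, 11.5, 15.0]
finger_gap: 0.111
[0.48302546 0.27052186 0.09603896] [-12.52224054  11.50798819  15.03245463] [ 1.61296017  1.90894801 -1.36562128] [ 0.99966243 -0.02308779]
```

```bash
python3 -m inch '[-0.3,0,0,-0.04,0,0,0,0,0,0,0,0,0,0,0,0]' 50;python3 -m inch '[0,0,4,0,0,0,4,0,0,0,2,0,0,0,0,0]'; python3 - <<'E'
from h import *
im,d,s=snap('wrist','w2')
im,P,s=cloud('wrist','w2')
m=(P[...,2]>.09)&(P[...,2]<.12)&(im.max(2)<70)&(P[...,0]<.52)&(P[...,0]>.44)&(P[...,1]<.32)&(P[...,1]>.22)
Q=P[m];c=Q.mean(0);v=np.linalg.svd(Q[:,:2]-c[:2],full_matrices=0)[2][0];v*=-np.sign(v[1]);pr=(Q[:,:2]-c[:2])@v
print(s['tcp_pos'],len(Q),c.round(4),np.degrees(np.arctan2(v[1],v[0])),pr.min(),pr.max())
E
```

```text
t: 7.7
tcp_pos: [0.4863, 0.2681, 0.0952]
tool_rot: [0.726, 0.688, -0.0, 0.0]
force: [-0.7, 0.2, 0.6]
finger_gap: 0.498
t: 8.2
tcp_pos: [0.4872, 0.2686, 0.1969]
tool_rot: [0.726, 0.688, 0.002, 0.001]
force: [0.4, -0.5, 0.4]
finger_gap: 0.499
[0.48717764 0.26856598 0.19686625] 943 [0.4835 0.2855 0.1052] -98.31721005951658 -0.034840467584517774 0.04006458243780763
```

View pics/w2.png

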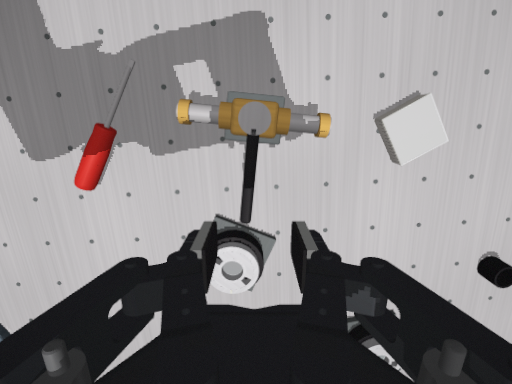

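```bash
python3 - <<'E'
from h import *
im,P,s=cloud('wrist','w2')
cv2.imwrite('pics/w2z.png',cv2.resize(im[80:240,160:350,::-1],None,fx=4,fy=4,interpolation=cv2.INTER_CUBIC))
p=plane('wrist',[(184,111),(323,125)],.05,s);d=p[0]-p[1];print(p,np.degrees(np.arctan2(d[1],d[0])))
h=plane('wrist',[(255,118),(246,220)],.106,s);d=h[1]-h[0];print(h,np.degrees(np.arctan2(d[1],d[0])))
E
```

```text
[[0.42217361 0.34389909 0.05      ]
 [0.55903868 0.32313788 0.05      ]] 171.37449764251542
[[0.4911737  0.3334746  0.106     ]
 [0.47895253 0.24850629 0.106     ]] -98.18484284818466
```

View pics/w2z.png

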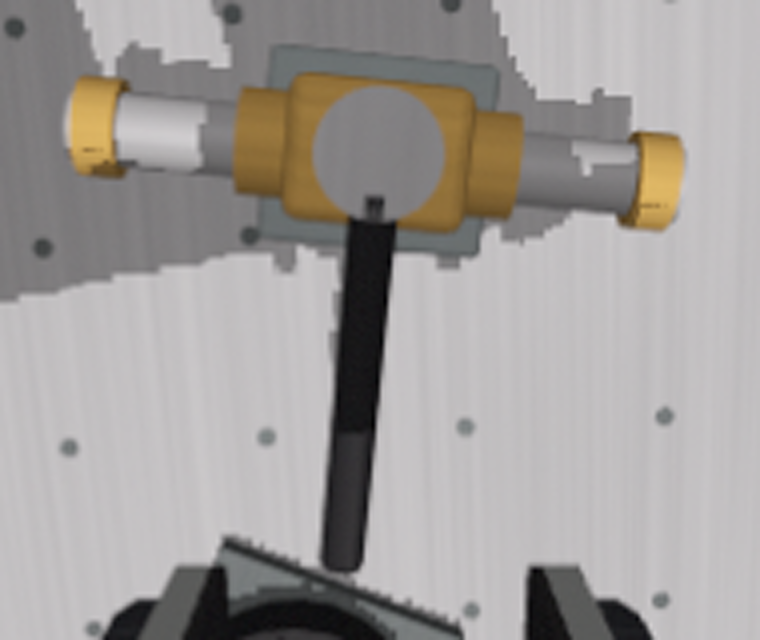

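The left valve is shut: the handle at 261.8° is square to the pipe at 171.4°, and I felt the stop. It had started about 0.08 rad off open, so opening must go all the way to the pipe direction. Now the right valve.

```bash
python3 -m inch '[-0.2,-4.45,0,-0.094,-0.2,-4.45,0,-0.094,-0.2,-4.45,0,-0.094,-0.2,-4.45,0,-0.094,-0.2,-4.45,0,-0.094,-0.2,-4.45,0,-0.094,-0.2,-4.45,0,-0.094,-0.2,-4.45,0,-0.094,-0.2,-4.45,0,-0.094,-0.2,-4.45,0,-0.094,-0.2,-4.45,0,-0.094,-0.2,-4.45,0,-0.094,-0.2,-4.45,0,-0.094,0,-4.45,0,-0.094,0,0,0,0,0,0,0,0]' 60; python3 - <<'E'
from h import *
im,d,s=snap('wrist','w3')
im,P,s=cloud('wrist','w3')
m=(P[...,2]>.09)&(P[...,2]<.12)&(im.max(2)<70)&(P[...,0]<.55)&(P[...,0]>.40)&(P[...,1]<-.32)&(P[...,1]>-.4)
Q=P[m];c=Q.mean(0);v=np.linalg.svd(Q[:,:2]-c[:2],full_matrices=0)[2][0];v*=-np.sign(v[0]);pr=(Q[:,:2]-c[:2])@v
print(s['tcp_pos'],len(Q),c.round(4),v,np.degrees(np.arctan2(v[1],v[0])),pr.min(),pr.max())
cv2.imwrite('pics/w3z.png',cv2.resize(im[60:300,130:380,::-1],None,fx=2.4,fy=2.4,interpolation=cv2.INTER_CUBIC))
E
```

```text
t: 10.25
tcp_pos: [0.4589, -0.3534, 0.1936]
tool_rot: [0.995, 0.101, -0.001, -0.002]
force: [-0.0, 0.4, 0.2]
finger_gap: 0.596
[ 0.45894708 -0.3533908   0.19360598] 988 [ 0.4736 -0.3539  0.1051] [-0.97839486 -0.20674501] -168.0683308921238 -0.03900158672230033 0.04008030558175267
```

View pics/w3z.png

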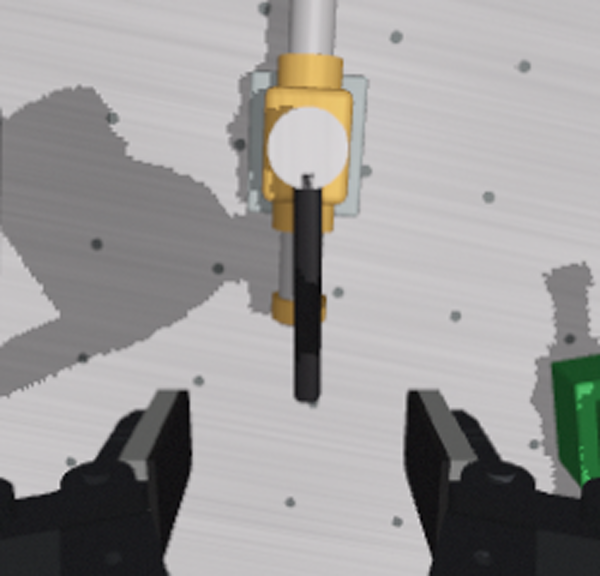

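```bash
python3 - <<'E'
from h import *
im,P,s=cloud('wrist','w3')
f=lambda x,y:(130+x/2.4,60+y/2.4)
p=plane('wrist',[f(311,10),f(298,308)],.05,s);d=p[1]-p[0];print(p,np.degrees(np.arctan2(d[1],d[0])))
print(plane('wrist',[f(307,148)],.106,s))
E
python3 -m inch '[0,-0.2,-4,0,0,-0.1,-4,0,0,0,-1.9,0,0,0,0,0,0,0,0,0]' ; python3 -m inch '[0,0,0,0,0,0,0,0,0,0,0,0,0,0,0,0,0,0,0,0]' 0 30
python3 arc.py .5225 -.3436 .459 -.357 1.48 12
```

```text
[[ 0.57087702 -0.33611656  0.05      ]
 [ 0.45233948 -0.35526996  0.05      ]] -170.82142855665703
[[ 0.52028151 -0.34443466  0.106     ]]
t: 10.92
tcp_pos: [0.4605, -0.3571, 0.097]
tool_rot: [0.995, 0.101, 0.0, 0.0]
force: [0.2, 0.3, -0.2]
finger_gap: 0.601
t: 11.55
tcp_pos: [0.4601, -0.3573, 0.0972]
tool_rot: [0.995, 0.101, 0.0, -0.0]
force: [-0.8, 2.5, 4.8]
finger_gap: 0.113
0.06489845914965926 0.12333333333333334
0.21,-0.77,0,0.123,0.31,-0.74,0,0.123,0.39,-0.70,0,0.123,0.48,-0.64,0,0.123,0.55,-0.58,0,0.123,0.62,-0.50,0,0.123,0.68,-0.43,0,0.123,0.73,-0.34,0,0.123,0.76,-0.24,0,0.123,0.78,-0.16,0,0.123,0.80,-0.05,0,0.123,0.80,0.04,0,0.123
```

```bash
python3 -m inch '[0.21,-0.77,0,0.123,0.31,-0.74,0,0.123,0.39,-0.7,0,0.123,0.48,-0.64,0,0.123,0.55,-0.58,0,0.123,0.62,-0.5,0,0.123]';  python3 -m inch '[0.68,-0.43,0,0.123,0.73,-0.34,0,0.123,0.76,-0.24,0,0.123,0.78,-0.16,0,0.123,0.8,-0.05,0,0.123,0.8,0.04,0,0.123,0,0,0,0,0,0,0,0]';python3 -m inch '[0.45,0.05,0,0.06,0,0,0,0,0,0,0,0]'
```

```text
t: 12.3
tcp_pos: [0.4847, -0.3948, 0.0971]
tool_rot: [0.891, 0.454, -0.0, -0.003]
force: [-2.6, 6.6, 8.3]
finger_gap: 0.109
t: 13.3
tcp_pos: [0.5294, -0.406, 0.097]
tool_rot: [0.667, 0.745, 0.0, -0.003]
force: [-3.9, 6.6, 7.9]
finger_gap: 0.111
t: 13.68
tcp_pos: [0.5316, -0.4057, 0.0969]
tool_rot: [0.646, 0.763, -0.0, -0.005]
force: [-10.1, 6.9, 11.5]
finger_gap: 0.116
```

```bash
python3 -m inch '[0.3,0.05,0,0.03,0,0,0,0,0,0,0,0]';python3 -m inch '[-0.5,0,0,-0.04,0,0,0,0,0,0,0,0,0,0,0,0]' 50;python3 -m inch '[0,0,4,0,0,0,4,0,0,0,3,0,0,0,0,0]'; python3 - <<'E'
from h import *
im,d,s=snap('wrist','w4')
im,P,s=cloud('wrist','w4')
m=(P[...,2]>.09)&(P[...,2]<.12)&(im.max(2)<70)&(P[...,0]<.58)&(P[...,0]>.48)&(P[...,1]<-.355)&(P[...,1]>-.45)
Q=P[m];c=Q.mean(0);v=np.linalg.svd(Q[:,:2]-c[:2],full_matrices=0)[2][0];v*=-np.sign(v[1]);pr=(Q[:,:2]-c[:2])@v
print(s['tcp_pos'],len(Q),c.round(4),np.degrees(np.arctan2(v[1],v[0])),pr.min(),pr.max())
E
```

```text
t: 14.05
tcp_pos: [0.5319, -0.4055, 0.0969]
tool_rot: [0.635, 0.772, -0.001, -0.008]
force: [-15.4, 3.8, 13.5]
finger_gap: 0.113
t: 14.55
tcp_pos: [0.534, -0.4078, 0.0961]
tool_rot: [0.649, 0.761, 0.0, 0.0]
force: [0.0, 0.2, -0.3]
finger_gap: 0.501
t: 15.05
tcp_pos: [0.5352, -0.409, 0.2094]
tool_rot: [0.649, 0.761, -0.0, 0.003]
force: [0.3, 0.1, 0.1]
finger_gap: 0.497
[ 0.53522621 -0.40900943  0.20936737] 840 [ 0.5282 -0.3924  0.1053] -80.95043729269544 -0.03637600019495006 0.039381081312639
```

View pics/w4.png

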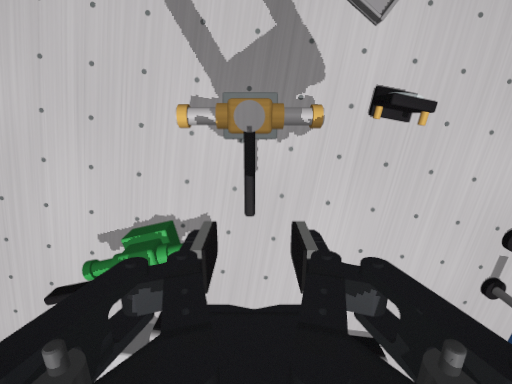

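The right valve is shut too: a clean T, with the handle at −81° against the pipe's 189°. Next, over to the spanner.

```bash
python3 -m inch '[-0.8,3.25,0.8,0.162,-0.8,3.25,0.8,0.162,-0.8,3.25,0.8,0.162,-0.8,3.25,0.8,0.162,-0.8,3.25,0.8,0.162,-0.8,3.25,0.8,0.162,-0.8,3.25,0.8,0.162,-0.8,3.25,0.2,0.162,-0.8,3.25,0,0.162,-0.8,3.25,0,0.162,-0.8,3.2,0,0.162,-0.7,3.2,0,0.162,0,0,0,0,0,0,0,0]' 80; python3 - <<'E'
from h import *
im,d,s=snap('wrist','w5');print(s['tcp_pos'],s['q'],np.degrees(np.arctan2(*R.from_quat(s['tool_rot']).as_matrix()[[1,0],1])))
E
```

```text
t: 16.85
tcp_pos: [0.4385, -0.019, 0.2635]
tool_rot: [-0.262, 0.965, 0.0, -0.001]
force: [-0.6, -0.3, 0.8]
finger_gap: 0.8
[ 0.43853748 -0.01897447  0.26352256] [-2.98623011e-01  2.58243112e-01  1.86062314e+00 -4.84966627e-04
  1.02391892e+00 -2.39863799e+00] 120.33643969723029
```

View pics/w5.png

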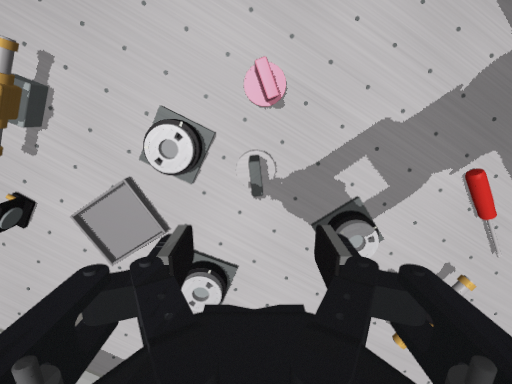

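```bash
cat >> h.py <<'E'
def blade(f,cx,cy,zlo=.06,zhi=.1,r=.04):
    im,P,s=cloud('wrist',f)
    m=(P[...,2]>zlo)&(P[...,2]<zhi)&(np.hypot(P[...,0]-cx,P[...,1]-cy)<r)
    n,l,st,_=cv2.connectedComponentsWithStats(m.astype(np.uint8)); k=1+np.argmax(st[1:,4]); m=l==k
    Q=P[m].astype(np.float32); top=np.median(Q[:,2]); T=Q[abs(Q[:,2]-top)<.004]
    (c,wh,a)=cv2.minAreaRect(T[:,:2]*1000); 
    if wh[0]<wh[1]: a+=90
    print('blade n',len(T),'c',np.round(c,1),'size',np.round(wh,1),'ang',round(a%180,1),'top',round(float(top),4)); return m
E
python3 - <<'E'
from h import *
blade('w5',.435,-.018)
im,P,s=cloud('wrist','w5')
# disc: z .012-.03
m=(P[...,2]>.014)&(P[...,2]<.026)&(np.hypot(P[...,0]-.435,P[...,1]+.018)<.05);Q=P[m].astype(np.float32)
print(len(Q),cv2.minEnclosingCircle(Q[:,:2]*1000), np.median(Q[:,2]))
cv2.imwrite('pics/w5z.png',cv2.resize(im[130:220,210:310,::-1],None,fx=5,fy=5,interpolation=cv2.INTER_CUBIC))
E
```

```text
blade n 396 c [440.9 -15.6] size [42.1 13.9] ang 36.9 top 0.0762
782 ((441.146484375, -15.396160125732422), 27.44504165649414) 0.018532392
```

View pics/w5z.png

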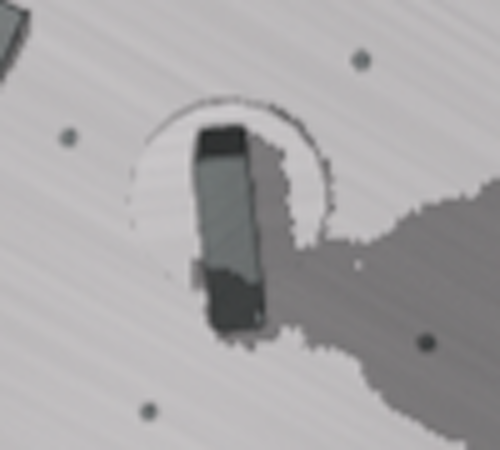

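```bash
python3 -m inch '[0.25,0.35,-4,0.06,0,0,-4,0.055,0,0,-4,0,0,0,-4,0,0,0,-3,0,0,0,-1.8,0,0,0,0,0,0,0,0,0]' 45; python3 -m inch '[0,0,0,0,0,0,0,0,0,0,0,0,0,0,0,0]' 0 60
```

```text
t: 17.9
tcp_pos: [0.4416, -0.0159, 0.0565]
tool_rot: [-0.316, 0.949, -0.0, 0.0]
force: [-0.3, -0.2, 0.4]
finger_gap: 0.448
t: 18.4
tcp_pos: [0.4418, -0.0155, 0.0571]
tool_rot: [-0.317, 0.948, -0.001, 0.001]
force: [0.7, -0.6, 6.6]
finger_gap: 0.156
```

```bash
python3 -m inch '[0,0,3,0,0,0,5,0,0,0,5,0,0,0,5,-0.1,1.8,-2.8,1.3,-0.15,1.8,-2.8,0,-0.15,1.8,-2.8,0,-0.15,1.7,-2.8,0,-0.15,1.7,-2.8,0,-0.12,0,0,0,0,0,0,0,0]'; python3 - <<'E'
from h import *
im,d,s=snap('wrist','w6');print(s['tcp_pos'],s['force'],s['finger_gap'],np.degrees(np.arctan2(*R.from_quat(s['tool_rot']).as_matrix()[[1,0],1])))
E
```

```text
t: 19.77
tcp_pos: [0.5279, -0.1543, 0.2487]
tool_rot: [0.087, 0.996, 0.001, -0.001]
force: [-0.7, 0.6, -1.6]
finger_gap: 0.154
[ 0.52788317 -0.15430993  0.24868912] [-0.68086355  0.55513104 -1.62065407] 0.1537363770226856 80.0276773683626
```

View pics/w6.png

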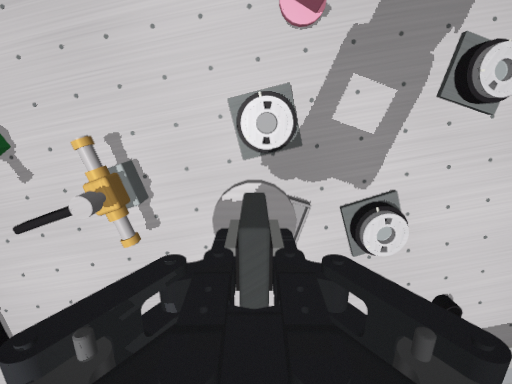

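```bash
cat >> h.py <<'E'
def ring(f,cx,cy,name=None,thr=120):
    im,P,s=cloud('wrist',f); g=im.max(2)
    v,u=np.mgrid[:384,:512]; px=np.stack([u.ravel(),v.ravel()],1)
    W=plane('wrist',px,.045,s)[:,:2].reshape(384,512,2)
    rr=np.hypot(W[...,0]-cx,W[...,1]-cy)
    # bright ring: depth near .045 and bright
    m=((rr<.045)&(g>thr)&(abs(P[...,2]-.045)<.005)).astype(np.uint8)
    n,l,st,_=cv2.connectedComponentsWithStats(m); m=(l==1+np.argmax(st[1:,4])).astype(np.uint8)
    c=max(cv2.findContours(m,cv2.RETR_EXTERNAL,cv2.CHAIN_APPROX_NONE)[0],key=cv2.contourArea)
    pts=W[c[:,0,1],c[:,0,0]]
    # centre from convex hull circle fit
    h=cv2.convexHull((pts*1000).astype(np.float32))[:,0]
    A=np.c_[2*h,np.ones(len(h))];sol=np.linalg.lstsq(A,(h**2).sum(1),rcond=None)[0];C=sol[:2];r=np.sqrt(sol[2]+C@C)
    print('ring C',C.round(1),'r',r.round(1))
    C/=1000
    rr=np.hypot(W[...,0]-C[0],W[...,1]-C[1])
    hm=((rr>.0145)&(rr<.0275)&(g<110)).astype(np.uint8)
    n,l,st,ce=cv2.connectedComponentsWithStats(hm)
    k=np.argsort(-st[1:,4])[:2]+1; H=[]
    for i in k:
        q=W[l==i]; H.append(q.mean(0)); ca=cv2.minAreaRect((q*1000).astype(np.float32)); print(' hole',(q.mean(0)*1000).round(1),'n',st[i,4],np.round(ca[1],1),'px',ce[i].round(0), 'rect c',np.round(ca[0],1))
    H=np.array(H); d=H[0]-H[1]; print(' sep',(np.hypot(*d)*1000).round(1),'mid',(H.mean(0)*1000).round(1),'hole-line',np.degrees(np.arctan2(d[1],d[0]))%180)
    if name:
        a=proj('wrist',[[C[0],C[1],.045]],s)[0].astype(int); x0,y0=max(a[0]-45,0),max(a[1]-45,0)
        crop(im,x0,y0,min(x0+90,512),min(y0+90,384),6,name)
    return C,H
E
python3 - <<'E'
from h import *
ring('w6',.464,-.157,'rC');
try: ring('w6',.638,.004,'rA')
except Exception as e: print(e)
E
```

```text
ring C [ 470. -135.] r 28.2
 hole [ 449.3 -125.3] n 39 [7.1 5.7] px [267. 104.] rect c [ 449.5 -125.4]
 hole [ 490.7 -133.5] n 38 [7.4 7.2] px [266. 140.] rect c [ 490.3 -133.3]
 sep 42.3 mid [ 470.  -129.4] hole-line 168.81142872707278
ring C [643.2   6.2] r 31.6
 hole [623.1   9.7] n 24 [7.  5.7] px [387. 221.] rect c [623.3   9.5]
 hole [663.3   2.3] n 19 [5.9 6.1] px [383. 248.] rect c [662.6   2.4]
 sep 40.9 mid [643.2   6. ] hole-line 169.59198407731583
```

View pics/rC.png

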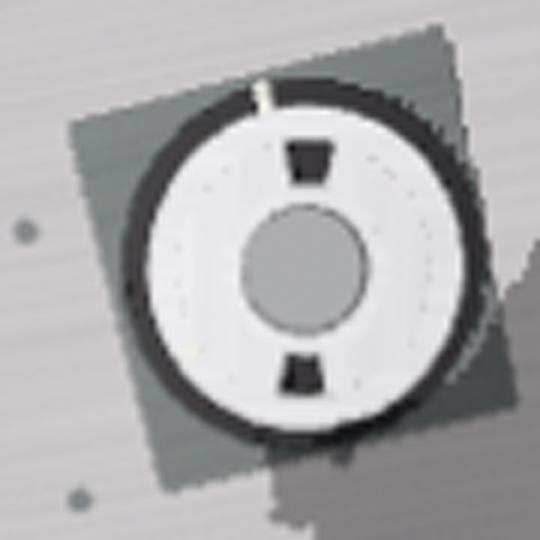

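```bash
python3 - <<'E'
from h import *
C,H=ring('w6',.470,-.130)
C,H=ring('w6',.470,-.130,thr=150)
im,d,s=snap('top','top1'); crop(im,160,135,310,245,5,'t1')
E
```

```text
ring C [ 470.3 -129.5] r 31.4
 hole [ 449.3 -125.3] n 39 [7.1 5.7] px [267. 104.] rect c [ 449.5 -125.4]
 hole [ 490.7 -133.5] n 38 [7.4 7.2] px [266. 140.] rect c [ 490.3 -133.3]
 sep 42.3 mid [ 470.  -129.4] hole-line 168.81142872707278
ring C [ 470.2 -129.5] r 31.4
 hole [ 449.3 -125.3] n 39 [7.1 5.7] px [267. 104.] rect c [ 449.5 -125.4]
 hole [ 490.7 -133.5] n 38 [7.4 7.2] px [266. 140.] rect c [ 490.3 -133.3]
 sep 42.3 mid [ 470.  -129.4] hole-line 168.81142872707278
```

View pics/t1.png

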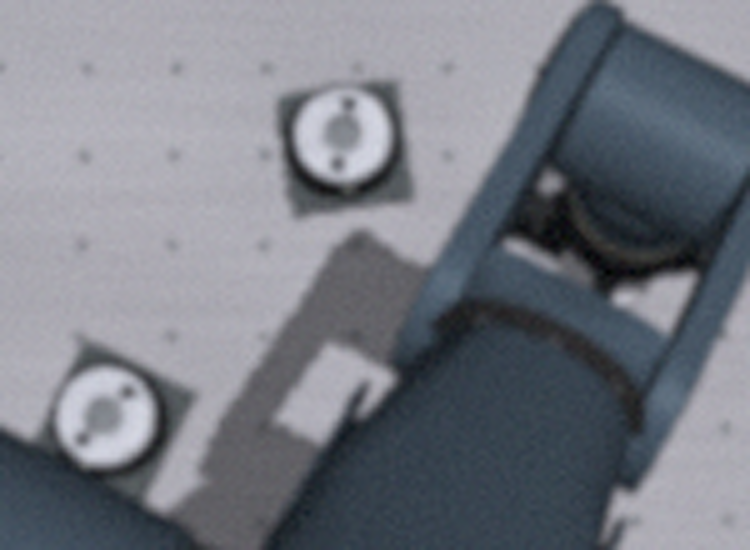

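```bash
python3 - <<'E'
from h import *
im,P,s=cloud('wrist','w6')
t=s['tcp_pos']
m=(np.hypot(P[...,0]-t[0],P[...,1]-t[1])<.04)&(abs(P[...,2]-.2107)<.006)
Q=P[m];print(len(Q),np.median(Q[:,2]))
h=cv2.convexHull((Q[:,:2]*1000).astype(np.float32))[:,0]
Rm=R.from_quat(s['tool_rot']).as_matrix()
q=(np.c_[h/1000,np.full(len(h),.2107)]-t)@Rm*1000; print(q.round(1)[:,:2].tolist())
def fit(h):
    A=np.c_[2*h,np.ones(len(h))];sol=np.linalg.lstsq(A,(h**2).sum(1),rcond=None)[0];return sol[:2],np.sqrt(sol[2]+sol[:2]@sol[:2])
print(fit(q[q[:,0]>2][:,:2]))
m=(np.hypot(P[...,0]-t[0],P[...,1]-t[1])<.03)&(abs(P[...,2]-t[2]-.02)<.006);Q=P[m];q=(Q-t)@Rm*1000
print(len(Q),q.min(0),q.max(0),np.median(q,0))
E
```

```text
2235 0.2099423794260057
[[-8.9, 25.5], [-6.3, 25.9], [2.3, 26.9], [8.7, 25.3], [11.3, 24.6], [12.0, 24.2], [16.7, 21.2], [19.2, 19.5], [24.1, 13.2], [24.8, 11.9], [25.7, 9.6], [27.1, 5.6], [27.7, 3.7], [27.8, 3.0], [27.8, 0.5], [27.9, -4.0], [27.6, -5.9], [27.0, -7.9], [25.5, -12.4], [25.2, -12.9], [24.5, -14.4], [23.8, -15.5], [23.0, -16.7], [19.3, -21.4], [17.2, -22.8], [12.3, -25.9], [9.8, -26.9], [7.1, -27.6], [3.9, -28.3], [3.1, -28.4], [0.4, -28.4], [-0.2, -28.4], [-4.7, -28.0], [-5.1, -27.9], [-7.1, -27.3], [-7.8, -26.9]]
(array([ 0.3203896 , -0.90374688]), np.float64(27.65595407480279))
3632 [-19.58996564 -28.81441497 -26.0186624 ] [ 22.37586922  27.5243369  -13.96945593] [  7.06747956  -0.81202193 -19.18712979]
```

```bash
python3 -m inch '[-2,0.9,-3,-0.02,-2,0.9,-3,0,-1.73,0.76,-3,0,0,0,-3,0,0,0,-1.4,0,0,0,0,0,0,0,0,0]' - 80;python3 - <<'E'
from h import *
s=manip.sense();print(s['tcp_pos'],s['force'])
E
```

```text
t: 20.75
tcp_pos: [0.4726, -0.1299, 0.1162]
tool_rot: [0.097, 0.995, -0.0, 0.001]
force: [0.4, 0.0, -1.5]
finger_gap: 0.152
[ 0.47264742 -0.12992502  0.11616481] [ 4.17618615e-01  9.76627860e-05 -1.51367541e+00]
```

```bash
python3 -m inch '[-0.2,0.12,0,0,0,0,0,0,0,0,0,0]';python3 - <<'E'
from h import *
im,d,s=snap('wrist','w7');print(s['tcp_pos'],s['force'],s['tool_rot'])
E
```

```text
t: 21.12
tcp_pos: [0.4699, -0.1285, 0.1157]
tool_rot: [0.097, 0.995, -0.0, 0.0]
force: [0.3, 1.0, -0.5]
finger_gap: 0.155
[ 0.46988851 -0.12853938  0.11566862] [ 0.31979566  1.03881237 -0.49982794] [ 9.72671071e-02  9.95258246e-01 -1.46605415e-04  3.35482920e-04]
```

View pics/w7.png

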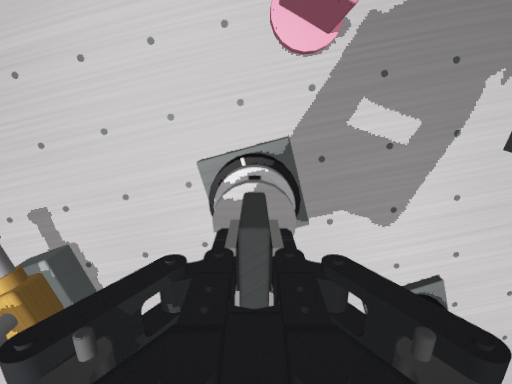

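```bash
python3 -m inch '[0.05,0,-0.5,0,0,0,-0.5,0,0,0,-0.3,0,0,0,0,0]'; python3 -m inch '[0,0,-0.3,0,0,0,-0.3,0,0,0,0,0]'
```

```text
t: 21.68
tcp_pos: [0.47, -0.1283, 0.1018]
tool_rot: [0.097, 0.995, 0.0, -0.0]
force: [-0.4, 0.4, -1.1]
finger_gap: 0.151
t: 22.05
tcp_pos: [0.4701, -0.1284, 0.0961]
tool_rot: [0.097, 0.995, 0.0, -0.0]
force: [-0.7, -0.2, -0.8]
finger_gap: 0.153
```

```bash
python3 -m inch '[0,0,-0.25,0,0,0,-0.1,0,0,0,0,0]'; python3 -m inch '[0,0,-0.1,0,0,0,0,0]'
```

```text
t: 22.42
tcp_pos: [0.4703, -0.1285, 0.0932]
tool_rot: [0.097, 0.995, -0.0, 0.0]
force: [-1.1, 1.3, 3.3]
finger_gap: 0.154
t: 22.68
tcp_pos: [0.4703, -0.1285, 0.0931]
tool_rot: [0.097, 0.995, -0.0, 0.0]
force: [-2.5, 1.5, 12.4]
finger_gap: 0.151
```

```bash
python3 -m inch '[0,0,0.1,-0.06,0,0,0,-0.12,0,0,0,-0.12,0,0,0,-0.12,0,0,0,-0.12,0,0,0,-0.12,0,0,0,0]';python3 - <<'E'
from h import *
s=manip.sense();print(s['ft_torque'],s['q'][5],np.degrees(np.arctan2(*R.from_quat(s['tool_rot']).as_matrix()[[1,0],1])))
E
python3 -m inch '[0,0,0,-0.12,0,0,0,-0.12,0,0,0,-0.12,0,0,0,-0.12,0,0,0,-0.12,0,0,0,-0.12,0,0,0,-0.12,0,0,0,0]';python3 - <<'E'
from h import *
s=manip.sense();print(s['ft_torque'],s['q'][5],np.degrees(np.arctan2(*R.from_quat(s['tool_rot']).as_matrix()[[1,0],1])))
E
```

```text
t: 23.55
tcp_pos: [0.4706, -0.1284, 0.0932]
tool_rot: [0.414, 0.91, 0.0, 0.0]
force: [-0.6, 1.2, 5.5]
finger_gap: 0.153
[ 0.14285595  0.02055813 -0.02644642] -1.2135533399937524 41.089395354686594
t: 24.55
tcp_pos: [0.4707, -0.1284, 0.0932]
tool_rot: [0.749, 0.663, 0.0, 0.0]
force: [1.5, 2.7, 6.2]
finger_gap: 0.152
[ 0.37087283 -0.05163297 -0.05060909] -0.3751403051373227 -6.963564713864803
```

```bash
cat > st.py <<'E'
from h import *
s=manip.sense();print('T',s['ft_torque'].round(3),'F',s['force'].round(1),'p',s['tcp_pos'].round(4),'gap',round(s['finger_gap'],3),'q6',s['q'][5].round(3),'yaw',np.degrees(np.arctan2(*R.from_quat(s['tool_rot']).as_matrix()[[1,0],1])).round(2),'t',s['t'])
E
python3 -m inch '[0,0,0,-0.12,0,0,0,-0.12,0,0,0,-0.12,0,0,0,0]' >/dev/null;python3 st.py;python3 -m inch '[0,0,0,-0.04,0,0,0,0]' >/dev/null;python3 st.py;python3 -m inch '[0,0,0,-0.04,0,0,0,0]' >/dev/null;python3 st.py
```

```text
T [ 0.286 -0.037 -0.074] F [1.  2.3 4.9] p [ 0.4708 -0.1285  0.0932] gap 0.154 q6 -0.015 yaw -27.58 t 25.05
T [ 0.236 -0.015 -0.009] F [0.3 0.6 4.7] p [ 0.4708 -0.1286  0.0932] gap 0.152 q6 0.024 yaw -29.84 t 25.3
T [ 0.3   -0.015 -0.021] F [1.3 0.9 5.4] p [ 0.4708 -0.1286  0.0932] gap 0.155 q6 0.064 yaw -32.13 t 25.55
```

```bash
for i in 1; do python3 -m inch '[0,0,0,-0.04,0,0,0,0]' >/dev/null;python3 st.py;python3 -m inch '[0,0,0,-0.04,0,0,0,0]' >/dev/null;python3 st.py; python3 -m inch '[0,0,0,-0.04,0,0,0,0]' >/dev/null;python3 st.py; done
```

```text
T [ 0.276  0.014 -0.1  ] F [0.1 1.  5. ] p [ 0.4708 -0.1286  0.0932] gap 0.156 q6 0.104 yaw -34.42 t 25.8
T [ 0.243 -0.038  0.072] F [0.2 1.7 5.5] p [ 0.4708 -0.1286  0.0932] gap 0.151 q6 0.144 yaw -36.69 t 26.05
T [0.205 0.018 0.253] F [1.  0.5 5. ] p [ 0.4707 -0.1287  0.0932] gap 0.153 q6 0.183 yaw -38.93 t 26.3
```

```bash
python3 -m inch '[0,0,0,-0.015,0,0,0,0]' >/dev/null;python3 st.py; python3 -m inch '[0,0,0,0.06,0,0,0,0.04,0,0,0,0]'>/dev/null; python3 st.py; python3 -m inch '[0,0,0.5,0,0,0,0.7,0,0,0,2,0,0,0,5,0,0,0,5,0,0,0,0,0]'; python3 st.py
```

```text
T [0.191 0.016 0.227] F [0.6 0.8 5.9] p [ 0.4707 -0.1287  0.0932] gap 0.156 q6 0.198 yaw -39.76 t 26.55
T [0.165 0.042 0.038] F [0.2 0.6 4.7] p [ 0.4706 -0.1288  0.0932] gap 0.154 q6 0.099 yaw -34.08 t 26.925
t: 27.68
tcp_pos: [0.4724, -0.1296, 0.2286]
tool_rot: [0.884, 0.468, 0.003, 0.004]
force: [0.8, -0.1, -1.9]
finger_gap: 0.152
T [-0.005  0.055  0.005] F [ 0.8 -0.1 -1.9] p [ 0.4724 -0.1296  0.2286] gap 0.152 q6 0.102 yaw -34.25 t 27.675
```

```bash
python3 -m inch '[0.5,0,0.2,0.166,0.5,0,0.2,0.166,0.5,0,0.2,0.166,0.5,0,0.2,0.166,0.5,0,0.2,0.166,0.5,0,0.2,0.166,0.5,0,0.2,0.166,0.5,0,0.2,0.166,0.5,0,0.2,0.166,0.5,0,0.2,0.166,0.5,0,0,0.166,0.5,0,0,0.166,0,0,0,0,0,0,0,0,0,0,0,0]'; python3 - <<'E'
from h import *
im,d,s=snap('wrist','w8'); ring('w8',.470,-.129,'rC2')
ring('w8',.643,.006,'rA2')
E
```

```text
t: 29.55
tcp_pos: [0.5298, -0.1283, 0.2444]
tool_rot: [0.089, 0.996, 0.0, -0.0]
force: [0.5, -1.3, -2.0]
finger_gap: 0.155
ring C [ 470.1 -129.9] r 31.3
 hole [ 481.8 -112.1] n 43 [7.5 7.9] px [261. 132.] rect c [ 481.7 -112.4]
 hole [ 457.9 -146.7] n 41 [7.3 7.8] px [228. 117.] rect c [ 457.9 -146.6]
 sep 42.0 mid [ 469.9 -129.4] hole-line 55.35116744185321
ring C [642.9   6.6] r 31.7
 hole [663.5   3.4] n 24 [5.5 6.6] px [367. 251.] rect c [663.4   3.3]
 hole [622.8  10.4] n 23 [7.  5.7] px [370. 223.] rect c [622.9  10.3]
 sep 41.2 mid [643.1   6.9] hole-line 170.28994599716196
```

View pics/rC2.png

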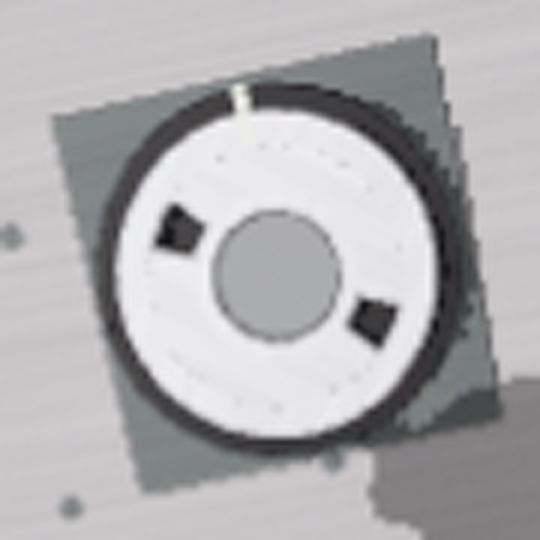

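View pics/w8.png

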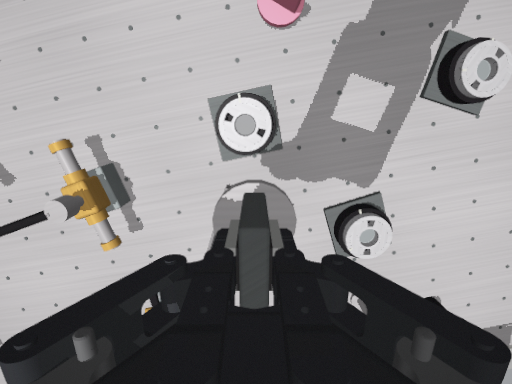

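```bash
cat >> h.py <<'E'
def tickcheck(f,C,name):
    im,P,s=cloud('wrist',f); a=proj('wrist',[[C[0],C[1],.045]],s)[0].astype(int)
    x0,y0=max(a[0]-40,0),max(a[1]-40,0); c=im[y0:y0+80,x0:x0+80,::-1].astype(float)
    b=np.clip((c-150)*255/105,0,255).astype(np.uint8)  # highlight
    cv2.imwrite('pics/'+name+'.png',np.hstack([cv2.resize(x.astype(np.uint8),None,fx=5,fy=5,interpolation=cv2.INTER_CUBIC) for x in (c,b)])); print(name,'off',x0,y0)
    return s
E
python3 - <<'E'
from h import *
s=tickcheck('w8',(.470,-.1295),'tk1')
a=proj('wrist',[[.47,-.1295,.045]],s)[0].astype(int); x0,y0=a-45
p=plane('wrist',[(x0+240/6,y0+100/6)],.033,s)[0]-[.47,-.1296,0];print(np.degrees(np.arctan2(p[1],p[0])),np.hypot(*p[:2]))
E
```

```text
tk1 off 204 84
-178.91598098468683 0.03450522784739422
```

View pics/tk1.png

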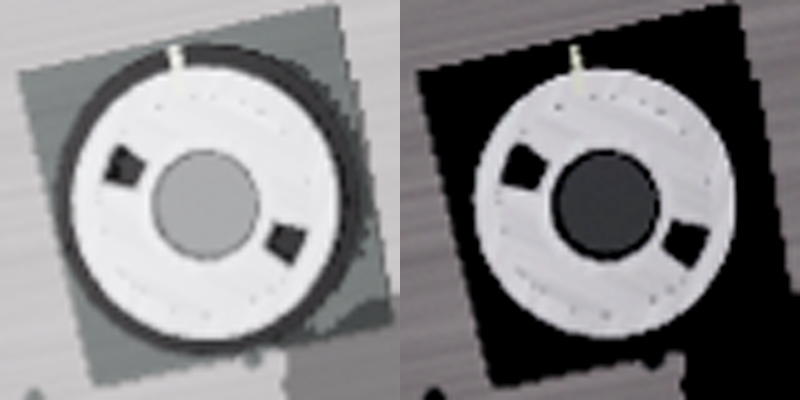

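Cell C (the right-hand one) is home: the ring and shoulder ticks form one line at (577,75), and v ≈ 2.195. Next is cell A.

```bash
python3 -m inch '[3,2.2,0,0,3,2.2,0,0,3,2.2,0,0,3,2.2,0,0,3,2.2,0,0,2.2,1.4,0,0,0,0,0,0,0,0,0,0,0,0,0,0]'; python3 - <<'E'
from h import *
im,d,s=snap('wrist','w9'); 
C,H=ring('w9',.643,.0067,'rA3');tickcheck('w9',C,'tk2')
E
python3 st.py
```

```text
t: 30.72
tcp_pos: [0.7014, -0.0052, 0.2448]
tool_rot: [0.089, 0.996, -0.0, -0.0]
force: [0.6, -0.8, -2.0]
finger_gap: 0.153
ring C [644.    6.5] r 31.4
 hole [622.7  10.6] n 44 [7.  6.8] px [256. 106.] rect c [622.9  10.6]
 hole [664.9   3.1] n 38 [7.3 6. ] px [256. 143.] rect c [664.6   3.2]
 sep 42.8 mid [643.8   6.8] hole-line 169.97999209459212
tk2 off 215 84
T [ 0.04  -0.03  -0.041] F [ 1.   0.9 -1.5] p [ 0.7015 -0.0052  0.2449] gap 0.155 q6 -1.558 yaw 79.75 t 30.775
```

View pics/tk2.png

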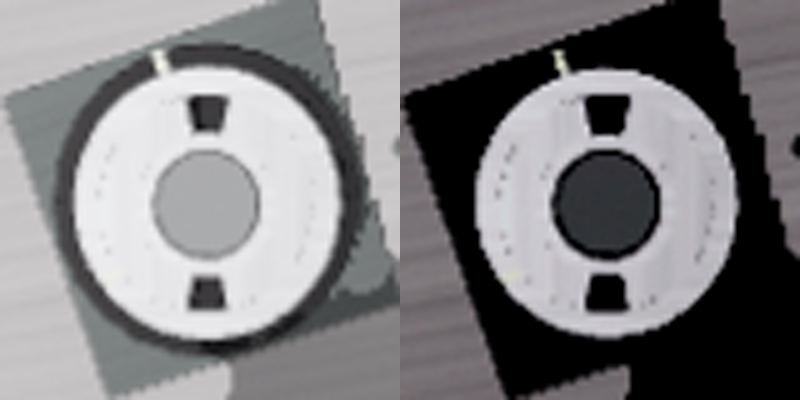

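```bash
python3 -m inch '[-2,0.45,-3,0.003,-2,0.45,-3,0,-1.75,0.38,-3,0,0,0,-2.5,0,0,0,-1.4,0,0,0,0,0,0,0,0,0,0,0,0,0]';python3 st.py
```

```text
t: 31.78
tcp_pos: [0.6457, 0.0082, 0.117]
tool_rot: [0.087, 0.996, -0.0, 0.001]
force: [-0.1, -0.3, -1.0]
finger_gap: 0.15
T [-0.006  0.012  0.035] F [-0.1 -0.3 -1. ] p [0.6457 0.0082 0.117 ] gap 0.15 q6 -1.556 yaw 79.98 t 31.775
```

```bash
python3 -m inch '[-0.1,-0.05,-0.5,0,0,0,-0.5,0,0,0,-0.4,0,0,0,0,0]'; python3 -m inch '[0,0,-0.3,0,0,0,-0.3,0,0,0,0,0]'
```

```text
t: 32.28
tcp_pos: [0.6434, 0.0079, 0.1011]
tool_rot: [0.087, 0.996, 0.0, -0.001]
force: [-0.6, -1.1, -1.4]
finger_gap: 0.149
t: 32.65
tcp_pos: [0.6435, 0.0079, 0.0955]
tool_rot: [0.087, 0.996, 0.0, -0.0]
force: [-0.2, -0.2, -1.3]
finger_gap: 0.153
```

```bash
python3 -m inch '[0.05,-0.05,-0.25,0,0,0,-0.1,0,0,0,0,0]'; python3 -m inch '[0,0,0,-0.08,0,0,0,-0.12,0,0,0,-0.12,0,0,0,-0.12,0,0,0,-0.12,0,0,0,-0.12,0,0,0,-0.12,0,0,0,-0.12,0,0,0,-0.12,0,0,0,-0.12,0,0,0,-0.12,0,0,0,-0.12,0,0,0,-0.12,0,0,0,-0.12,0,0,0,0]';python3 st.py
```

```text
t: 33.02
tcp_pos: [0.6446, 0.0073, 0.0932]
tool_rot: [0.087, 0.996, -0.0, 0.0]
force: [-1.6, 0.8, 5.1]
finger_gap: 0.151
t: 34.9
tcp_pos: [0.6447, 0.0073, 0.0932]
tool_rot: [0.788, 0.616, 0.0, 0.0]
force: [-1.6, -0.4, 5.2]
finger_gap: 0.151
T [ 0.065  0.302 -0.015] F [-1.6 -0.4  5.2] p [0.6447 0.0073 0.0932] gap 0.151 q6 0.081 yaw -13.92 t 34.9
```

```bash
python3 -m inch '[0,0,0,-0.12,0,0,0,-0.12,0,0,0,0]'>/dev/null;python3 st.py; for i in 1; do python3 -m inch '[0,0,0,-0.04,0,0,0,0]' >/dev/null;python3 st.py;python3 -m inch '[0,0,0,-0.04,0,0,0,0]' >/dev/null;python3 st.py; python3 -m inch '[0,0,0,-0.03,0,0,0,0]' >/dev/null;python3 st.py; done
```

```text
T [ 0.072  0.237 -0.07 ] F [-1.5  0.1  4.4] p [0.6447 0.0073 0.0932] gap 0.154 q6 0.321 yaw -27.66 t 35.275
T [ 0.04   0.315 -0.011] F [-1.3  0.1  5.7] p [0.6447 0.0074 0.0932] gap 0.155 q6 0.361 yaw -29.92 t 35.525
T [0.042 0.337 0.001] F [-1.3  0.1  6.1] p [0.6446 0.0073 0.0932] gap 0.153 q6 0.4 yaw -32.21 t 35.775
T [0.079 0.332 0.182] F [-1.5 -0.1  4.9] p [0.6446 0.0074 0.0932] gap 0.159 q6 0.43 yaw -33.86 t 36.025
```

```bash
python3 -m inch '[0,0,0,-0.03,0,0,0,0]' >/dev/null;python3 st.py; python3 -m inch '[0,0,0,-0.015,0,0,0,0]' >/dev/null;python3 st.py;python3 -m inch '[0,0,0,0.06,0,0,0,0.04,0,0,0,0]'>/dev/null; python3 st.py; python3 -m inch '[0,0,0.5,0,0,0,0.7,0,0,0,2,0,0,0,5,0,0,0,5,0,0,0,0,0]'
```

```text
T [0.085 0.283 0.187] F [-1.2  0.5  5.7] p [0.6447 0.0074 0.0932] gap 0.149 q6 0.46 yaw -35.58 t 36.275
T [0.135 0.371 0.227] F [-0.2 -0.2  5.3] p [0.6448 0.0074 0.0932] gap 0.15 q6 0.474 yaw -36.43 t 36.525
T [0.142 0.215 0.018] F [-1.5  1.   5.5] p [0.645  0.0074 0.0932] gap 0.152 q6 0.375 yaw -30.76 t 36.9
t: 37.65
tcp_pos: [0.6472, 0.0069, 0.2296]
tool_rot: [0.87, 0.494, 0.004, 0.003]
force: [1.0, 0.3, -2.0]
finger_gap: 0.153
```

```bash
python3 -m inch '[0.6,-0.6,0.2,0.168,0.6,-0.6,0.2,0.168,0.6,-0.6,0.2,0.168,0.6,-0.6,0.2,0.168,0.6,-0.6,0.2,0.168,0.6,-0.6,0.2,0.168,0.5,-0.6,0.2,0.168,0.3,-0.5,0.2,0.168,0,0,0,0,0,0,0,0,0,0,0,0]'; python3 - <<'E'
from h import *
im,d,s=snap('wrist','w10'); 
C,H=ring('w10',.644,.0067,'rA4');tickcheck('w10',C,'tk3')
E
python3 st.py
```

```text
t: 39.02
tcp_pos: [0.6878, -0.0393, 0.2398]
tool_rot: [0.374, 0.927, -0.0, -0.001]
force: [-0.7, 0.1, -1.8]
finger_gap: 0.153
ring C [643.7   6.5] r 31.2
 hole [654.6  24.7] n 55 [8.2 7.9] px [275. 116.] rect c [654.3  24.6]
 hole [633.3 -11.4] n 46 [7. 8.] px [240. 124.] rect c [633.7 -11.4]
 sep 41.9 mid [644.    6.7] hole-line 59.40823789642436
tk3 off 216 79
T [-0.025  0.026 -0.024] F [ 0.9 -0.  -1.9] p [ 0.6879 -0.0393  0.24  ] gap 0.152 q6 -1.023 yaw 46.09 t 39.075
```

View pics/tk3.png

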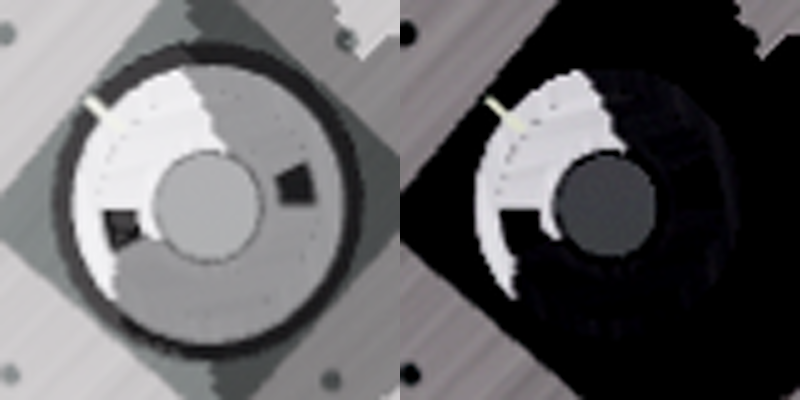

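View pics/w10.png

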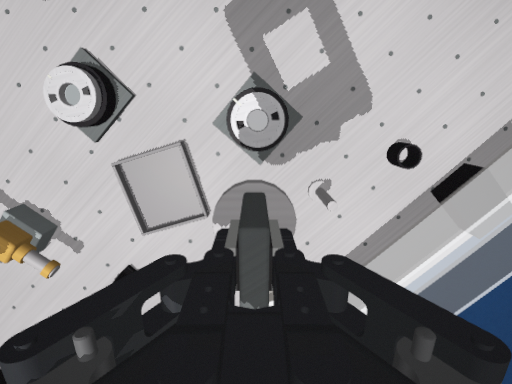

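Cell A (centre) is home: its ticks line up from (490,100) to (522,128). Next is cell B.

```bash
python3 -m inch '[-3,2.6,0,0,-3,2.6,0,0,-3,2.6,0,0,-3,2.6,0,0,-3,2.6,0,0,-3,2.4,0,0,0,0,0,0,0,0,0,0,0,0,0,0]'; python3 - <<'E'
from h import *
im,d,s=snap('wrist','w11'); 
C,H=ring('w11',.461,.16,'rB')
C,H=ring('w11',*C,'rB');tickcheck('w11',C,'tk4')
E
python3 st.py
```

```text
t: 40.2
tcp_pos: [0.5095, 0.1138, 0.2405]
tool_rot: [0.374, 0.927, 0.0, 0.001]
force: [-0.2, 0.5, -2.3]
finger_gap: 0.151
ring C [454.9 160.7] r 31.2
 hole [439.9 175.1] n 63 [9.1 7.6] px [251.  93.] rect c [440.  174.9]
 hole [470.9 146.3] n 54 [9.5 8.1] px [252. 131.] rect c [470.6 146.9]
 sep 42.4 mid [455.4 160.7] hole-line 137.09592975610835
ring C [454.9 160.7] r 31.2
 hole [439.9 175.1] n 63 [9.1 7.6] px [251.  93.] rect c [440.  174.9]
 hole [470.9 146.3] n 54 [9.5 8.1] px [252. 131.] rect c [470.6 146.9]
 sep 42.4 mid [455.4 160.7] hole-line 137.09592975610835
tk4 off 211 72
T [-0.033 -0.039 -0.017] F [-0.  -0.7 -0.5] p [0.5094 0.1137 0.2404] gap 0.151 q6 -0.798 yaw 46.06 t 40.25
```

View pics/tk4.png

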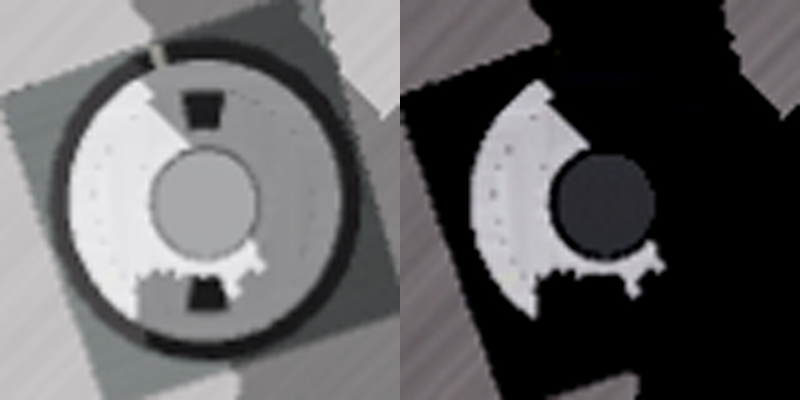

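```bash
python3 -m inch '[-1.8,1.6,-3,0.018,-1.8,1.6,-3,0,-1.74,1.54,-3,0,0,0,-2.4,0,0,0,-1,0,0,0,0,0,0,0,0,0,0,0,0,0]';python3 st.py
```

```text
t: 41.25
tcp_pos: [0.4557, 0.1617, 0.1171]
tool_rot: [0.365, 0.931, 0.0, 0.001]
force: [0.8, 0.1, -1.9]
finger_gap: 0.153
T [-0.034 -0.03   0.025] F [ 0.8  0.1 -1.9] p [0.4557 0.1617 0.1171] gap 0.153 q6 -0.713 yaw 47.14 t 41.25
```

```bash
python3 -m inch '[0,-0.05,-0.5,0,0,0,-0.5,0,0,0,-0.4,0,0,0,0,0]'; python3 -m inch '[0,0,-0.3,0,0,0,-0.3,0,0,0,0,0]'
```

```text
t: 41.75
tcp_pos: [0.4546, 0.1612, 0.1018]
tool_rot: [0.365, 0.931, -0.0, -0.0]
force: [-0.4, 0.7, -1.4]
finger_gap: 0.152
t: 42.12
tcp_pos: [0.4547, 0.1612, 0.0961]
tool_rot: [0.365, 0.931, -0.0, -0.0]
force: [0.3, 0.8, -1.7]
finger_gap: 0.155
```

```bash
python3 -m inch '[0.05,-0.03,-0.25,0,0,0,-0.12,0,0,0,0,0]'; python3 -m inch '[0,0,0,-0.08,0,0,0,-0.12,0,0,0,-0.12,0,0,0,-0.12,0,0,0,-0.12,0,0,0,-0.12,0,0,0,-0.12,0,0,0,-0.12,0,0,0,-0.12,0,0,0,-0.12,0,0,0,-0.12,0,0,0,-0.12,0,0,0,-0.12,0,0,0,-0.12,0,0,0,-0.12,0,0,0,-0.1,0,0,0,0]';python3 st.py
```

```text
t: 42.5
tcp_pos: [0.4555, 0.1609, 0.0932]
tool_rot: [0.365, 0.931, 0.0, 0.0]
force: [-1.2, -0.4, 4.8]
finger_gap: 0.155
t: 44.62
tcp_pos: [0.4558, 0.1614, 0.0931]
tool_rot: [0.965, 0.264, 0.001, -0.0]
force: [-0.2, 2.5, 5.6]
finger_gap: 0.157
T [ 0.489  0.187 -0.081] F [-0.2  2.5  5.6] p [0.4558 0.1614 0.0931] gap 0.157 q6 1.144 yaw -59.39 t 44.625
```

```bash
for i in 1; do python3 -m inch '[0,0,0,-0.04,0,0,0,0]' >/dev/null;python3 st.py;python3 -m inch '[0,0,0,-0.04,0,0,0,0]' >/dev/null;python3 st.py; python3 -m inch '[0,0,0,-0.04,0,0,0,0]' >/dev/null;python3 st.py; done
```

```text
T [ 0.53   0.203 -0.063] F [-0.1  3.2  6.6] p [0.4559 0.1614 0.0932] gap 0.154 q6 1.183 yaw -61.65 t 44.875
T [ 0.505  0.224 -0.019] F [-0.6  2.3  5.3] p [0.4559 0.1614 0.0932] gap 0.151 q6 1.223 yaw -63.94 t 45.125
T [0.63  0.187 0.056] F [-0.6  2.9  5.6] p [0.4558 0.1615 0.0932] gap 0.157 q6 1.263 yaw -66.21 t 45.375
```

```bash
for i in 1; do python3 -m inch '[0,0,0,-0.03,0,0,0,0]' >/dev/null;python3 st.py;python3 -m inch '[0,0,0,-0.03,0,0,0,0]' >/dev/null;python3 st.py; done
```

```text
T [0.515 0.168 0.209] F [0.3 2.7 6.5] p [0.4559 0.1613 0.0932] gap 0.153 q6 1.292 yaw -67.87 t 45.625
T [0.442 0.143 0.189] F [-1.5  1.8  5.1] p [0.4559 0.1612 0.0932] gap 0.155 q6 1.322 yaw -69.57 t 45.875
```

```bash
python3 -m inch '[0,0,0,0.06,0,0,0,0.04,0,0,0,0]'>/dev/null; python3 -m inch '[0,0,0.5,0,0,0,0.7,0,0,0,2,0,0,0,5,0,0,0,5,0,0.4,-0.6,0,0.17,0.4,-0.6,0,0.17,0.4,-0.6,0.2,0.17,0.4,-0.6,0.2,0.17,0.4,-0.6,0.2,0.17,0.4,-0.6,0.2,0.17,0.4,-0.6,0.2,0.17,0.4,-0.6,0,0.17,0.4,-0.6,0,0.17,0,0,0,0.17,0,0,0,0,0,0,0,0]'; python3 - <<'E'
from h import *
im,d,s=snap('wrist','w12'); 
C,H=ring('w12',.455,.1607);tickcheck('w12',C,'tk5')
E
python3 st.py
```

```text
t: 48.38
tcp_pos: [0.4908, 0.1069, 0.2345]
tool_rot: [0.475, 0.88, -0.0, -0.0]
force: [1.4, -0.7, -1.6]
finger_gap: 0.152
ring C [455.3 160.6] r 31.0
 hole [474.2 169.4] n 63 [8.1 9. ] px [273. 122.] rect c [474.3 168.9]
 hole [436.6 151.3] n 53 [8.  8.9] px [237. 117.] rect c [436.1 151.8]
 sep 41.6 mid [455.4 160.3] hole-line 25.69313776144353
tk5 off 214 78
T [-0.028  0.041 -0.028] F [ 0.3 -0.8 -0.7] p [0.491  0.107  0.2346] gap 0.154 q6 -0.589 yaw 33.31 t 48.425
```

View pics/tk5.png

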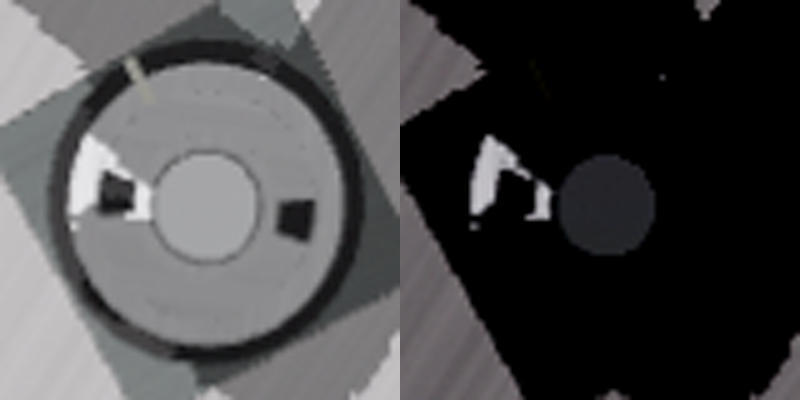

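All three rings are home. Next, the tray position from w10 (tray centre px ≈ 162,187).

```bash
python3 - <<'E'
from h import *
im,P,s=cloud('wrist','w10')
c=plane('wrist',[(113,161),(182,140),(210,213),(143,234)],.018,s);print(c.round(3),c.mean(0),np.hypot(*np.diff(c[:,:2],axis=0).T), np.nanmedian(P[180:195,155:170,2]))
E
```

```text
[[ 0.549 -0.167  0.018]
 [ 0.595 -0.081  0.018]
 [ 0.689 -0.127  0.018]
 [ 0.645 -0.22   0.018]] [ 0.61970307 -0.14872142  0.018     ] [0.0981355 0.1050964 0.102713 ] 0.003700610819109773
```

```bash
python3 -m inch '[1.6,-3.2,0,0,1.6,-3.2,0,0,1.6,-3.2,0,0,1.6,-3.2,0,0,1.6,-3.2,0,0,1.6,-3.2,0,0,1.6,-3.2,0,0,1.7,-3.2,0,0,0,0,-4,0,0,0,-4,0,0,0,-4,0,0,0,-3,0,0,0,0,0,0,0,0,0]'; python3 - <<'E'
from h import *
snap('wrist','w13')
E
```

```text
t: 50.18
tcp_pos: [0.6212, -0.1493, 0.0856]
tool_rot: [0.474, 0.88, 0.0, 0.001]
force: [0.5, -0.1, -1.8]
finger_gap: 0.155
```

View pics/w13.png

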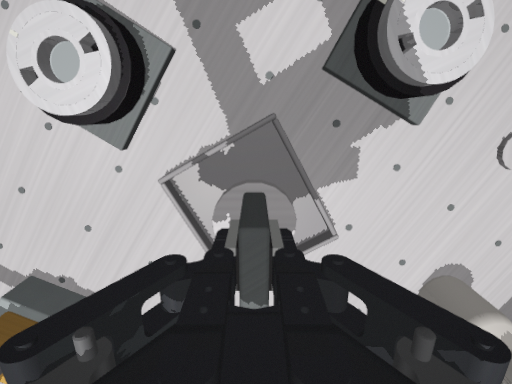

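```bash
python3 -m inch '[0,0,-1,0,0,0,-0.8,0,0,0,-0.4,0,0,0,0,0]';python3 -m inch '[0,0,-0.2,0,0,0,-0.1,0,0,0,0,0]'
```

```text
t: 50.72
tcp_pos: [0.62, -0.1489, 0.0621]
tool_rot: [0.474, 0.88, -0.0, -0.001]
force: [0.0, 0.4, -1.1]
finger_gap: 0.155
t: 51.1
tcp_pos: [0.6206, -0.1491, 0.0612]
tool_rot: [0.474, 0.881, -0.0, 0.0]
force: [-1.2, 0.7, 6.2]
finger_gap: 0.151
```

Touched down. Now release, lift and look.

```bash
python3 -m inch '[0,0,0.1,0,0,0,0,0,0,0,0,0,0,0,0,0]' 45;python3 -m inch '[0,0,2,0,0,0,4,0,0,0,5,0,0,0,5,0,0,0,0,0,0,0,0,0]';python3 - <<'E'
from h import *
snap('wrist','w14'); blade('w14',.62,-.149,.065,.1)
E
```

```text
t: 51.6
tcp_pos: [0.6203, -0.149, 0.0604]
tool_rot: [0.474, 0.88, -0.0, -0.0]
force: [0.5, -0.0, -0.1]
finger_gap: 0.446
t: 52.35
tcp_pos: [0.6199, -0.1489, 0.2213]
tool_rot: [0.474, 0.88, 0.0, 0.0]
force: [-0.8, -0.2, 0.6]
finger_gap: 0.45
blade n 524 c [ 620.  -150.4] size [12.7 42.4] ang 123.1 top 0.0803
```

View pics/w14.png

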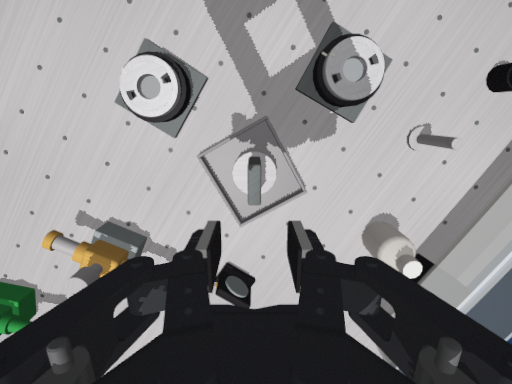

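The spanner stands upright in the tray at (254,175) (blade top 0.080 = 4 + 77 mm, centred). Now I'll reopen the right valve.

```bash
python3 -m inch '[-1.1,-3.22,-0.25,-0.053,-1.1,-3.22,-0.25,-0.053,-1.1,-3.22,-0.25,-0.053,-1.1,-3.22,-0.25,-0.053,-1.1,-3.22,-0.25,-0.053,-1.1,-3.22,-0.25,-0.053,-1.1,-3.22,-0.25,-0.053,-1.1,-3.22,-0.25,-0.053,0,0,0,0,0,0,0,0]' 50; python3 st.py; python3 - <<'E'
from h import *
im,d,s=snap('wrist','w15')
im,P,s=cloud('wrist','w15')
m=(P[...,2]>.09)&(P[...,2]<.12)&(im.max(2)<70)&(P[...,0]<.58)&(P[...,0]>.48)&(P[...,1]<-.355)&(P[...,1]>-.45)
Q=P[m];c=Q.mean(0);v=np.linalg.svd(Q[:,:2]-c[:2],full_matrices=0)[2][0];v*=-np.sign(v[1]);pr=(Q[:,:2]-c[:2])@v
print(len(Q),c.round(4),np.degrees(np.arctan2(v[1],v[0])),'tip',c[:2]+v*pr.max(),'axis',c[:2]+v*(pr.max()-.09),'grip',c[:2]+v*(pr.max()-.025))
E
```

```text
t: 53.65
tcp_pos: [0.5317, -0.4056, 0.199]
tool_rot: [0.649, 0.761, 0.0, -0.002]
force: [0.4, 0.4, 0.0]
finger_gap: 0.498
T [-0.034  0.     0.013] F [0.4 0.4 0. ] p [ 0.5317 -0.4056  0.199 ] gap 0.498 q6 -0.978 yaw 9.11 t 53.65
943 [ 0.528  -0.3912  0.1052] -80.80576365347954 tip [ 0.53459483 -0.43221399] axis [ 0.52021446 -0.34337028] grip [ 0.53060028 -0.40753518]
```

```bash
python3 -m inch '[-0.05,-0.1,-4,0,0,0,-4,0,0,0,-2.3,0,0,0,0,0,0,0,0,0]' ; python3 -m inch '[0,0,0,0,0,0,0,0,0,0,0,0,0,0,0,0,0,0,0,0]' 0 30;python3 st.py
python3 arc.py .5207 -.3434 .5308 -.4068 -1.5 12
```

```text
t: 54.32
tcp_pos: [0.5328, -0.4074, 0.0986]
tool_rot: [0.648, 0.761, -0.0, 0.001]
force: [-0.4, 0.3, -0.2]
finger_gap: 0.501
t: 54.95
tcp_pos: [0.5316, -0.4082, 0.099]
tool_rot: [0.649, 0.761, -0.0, 0.0]
force: [-3.4, 0.8, 5.8]
finger_gap: 0.106
T [ 0.033  0.486 -0.11 ] F [-3.4  0.8  5.8] p [ 0.5316 -0.4082  0.099 ] gap 0.106 q6 -0.979 yaw 9.1 t 54.95
0.06419945482634569 -0.125
-0.80,-0.08,0,-0.125,-0.80,0.03,0,-0.125,-0.79,0.12,0,-0.125,-0.77,0.22,0,-0.125,-0.74,0.32,0,-0.125,-0.69,0.40,0,-0.125,-0.64,0.49,0,-0.125,-0.57,0.56,0,-0.125,-0.49,0.64,0,-0.125,-0.42,0.68,0,-0.125,-0.32,0.74,0,-0.125,-0.23,0.76,0,-0.125
```

```bash
python3 -m inch '[-0.8,-0.08,0,-0.125,-0.8,0.03,0,-0.125,-0.79,0.12,0,-0.125,-0.77,0.22,0,-0.125,-0.74,0.32,0,-0.125,-0.69,0.4,0,-0.125]';  python3 -m inch '[-0.64,0.49,0,-0.125,-0.57,0.56,0,-0.125,-0.49,0.64,0,-0.125,-0.42,0.68,0,-0.125,-0.32,0.74,0,-0.125,-0.23,0.76,0,-0.125,0,0,0,0,0,0,0,0]';python3 -m inch '[-0.1,0.45,0,-0.06,0,0,0,0,0,0,0,0]'
```

```text
t: 55.7
tcp_pos: [0.4855, -0.3983, 0.099]
tool_rot: [0.883, 0.47, -0.001, 0.001]
force: [-3.6, -0.2, 7.1]
finger_gap: 0.112
t: 56.7
tcp_pos: [0.4577, -0.3584, 0.0989]
tool_rot: [0.993, 0.115, -0.001, -0.001]
force: [-6.3, 1.2, 10.1]
finger_gap: 0.109
t: 57.08
tcp_pos: [0.4569, -0.3545, 0.0989]
tool_rot: [0.996, 0.085, -0.001, 0.0]
force: [-6.7, -0.8, 9.2]
finger_gap: 0.109
```

```bash
python3 -m inch '[0,0.3,0,-0.04,0,0,0,0,0,0,0,0]';python3 -m inch '[0,0.3,0,-0.03,0,0,0,0,0,0,0,0]'
```

```text
t: 57.45
tcp_pos: [0.4568, -0.3534, 0.099]
tool_rot: [0.998, 0.067, -0.001, 0.002]
force: [-8.1, -4.5, 7.9]
finger_gap: 0.11
t: 57.82
tcp_pos: [0.457, -0.353, 0.0991]
tool_rot: [0.999, 0.053, -0.001, 0.004]
force: [-9.7, -9.6, 5.3]
finger_gap: 0.112
```

```bash
python3 -m inch '[0,0.3,0,0,0,0,0,0,0,0,0,0]';python3 -m inch '[0,-0.5,0,0.05,0,0,0,0,0,0,0,0,0,0,0,0]' 50;python3 -m inch '[0,0,4,0,0,0,4,0,0,0,3,0,0,0,0,0,0,0,0,0]'; python3 - <<'E'
from h import *
im,d,s=snap('wrist','w16')
im,P,s=cloud('wrist','w16')
m=(P[...,2]>.09)&(P[...,2]<.12)&(im.max(2)<70)&(P[...,0]<.51)&(P[...,0]>.40)&(P[...,1]<-.32)&(P[...,1]>-.4)
Q=P[m];c=Q.mean(0);v=np.linalg.svd(Q[:,:2]-c[:2],full_matrices=0)[2][0];v*=-np.sign(v[0]);pr=(Q[:,:2]-c[:2])@v
print(s['tcp_pos'],len(Q),c.round(4),np.degrees(np.arctan2(v[1],v[0])),'tip',c[:2]+v*pr.max())
cv2.imwrite('pics/w16z.png',cv2.resize(im[60:300,130:380,::-1],None,fx=2.4,fy=2.4,interpolation=cv2.INTER_CUBIC))
E
```

```text
t: 58.2
tcp_pos: [0.457, -0.3528, 0.0992]
tool_rot: [0.999, 0.053, -0.001, 0.007]
force: [-11.7, -15.9, 2.7]
finger_gap: 0.104
t: 58.7
tcp_pos: [0.4584, -0.3498, 0.0975]
tool_rot: [0.997, 0.075, -0.0, -0.0]
force: [0.3, -0.2, 0.1]
finger_gap: 0.501
t: 59.32
tcp_pos: [0.4578, -0.3495, 0.2067]
tool_rot: [0.997, 0.075, -0.001, -0.001]
force: [-0.1, 0.5, -0.1]
finger_gap: 0.503
[ 0.45783725 -0.34951419  0.20671542] 877 [ 0.4725 -0.3518  0.1052] -170.597519209901 tip [ 0.43323195 -0.35827854]
```

View pics/w16z.png

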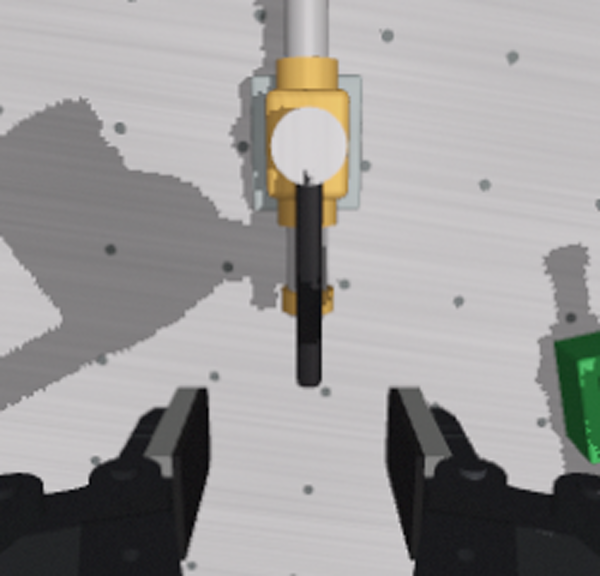

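```bash
python3 -m inch '[0.17,4.43,0,0.091,0.17,4.43,0,0.091,0.17,4.43,0,0.091,0.17,4.43,0,0.091,0.17,4.43,0,0.091,0.17,4.43,0,0.091,0.17,4.43,0,0.091,0.17,4.43,0,0.091,0.17,4.43,0,0.091,0.17,4.43,0,0.091,0.17,4.43,0,0.091,0.17,4.43,0,0.091,0.17,4.43,0,0.091,0.17,4.43,0,0.091,0,0,0,0,0,0,0,0,0,0,0,0]' 50; python3 st.py; python3 - <<'E'
from h import *
im,d,s=snap('wrist','w17')
im,P,s=cloud('wrist','w17')
m=(P[...,2]>.09)&(P[...,2]<.12)&(im.max(2)<70)&(P[...,0]<.52)&(P[...,0]>.44)&(P[...,1]<.32)&(P[...,1]>.22)
Q=P[m];c=Q.mean(0);v=np.linalg.svd(Q[:,:2]-c[:2],full_matrices=0)[2][0];v*=-np.sign(v[1]);pr=(Q[:,:2]-c[:2])@v
print(len(Q),c.round(4),np.degrees(np.arctan2(v[1],v[0])),'tip',c[:2]+v*pr.max(),'axis',c[:2]+v*(pr.max()-.09),'grip',c[:2]+v*(pr.max()-.025))
E
```

```text
t: 61.5
tcp_pos: [0.4817, 0.2687, 0.207]
tool_rot: [0.758, 0.653, -0.001, -0.0]
force: [-0.8, 0.1, -0.2]
finger_gap: 0.499
T [ 0.02  -0.007  0.003] F [-0.8  0.1 -0.2] p [0.4817 0.2687 0.207 ] gap 0.499 q6 0.455 yaw -8.52 t 61.5
876 [0.4837 0.2852 0.1052] -97.98242877229042 tip [0.47825683 0.24630429] axis [0.49075508 0.33543225] grip [0.48172857 0.27106205]
```

```bash
python3 -m inch '[0,0.2,-4,0,0,0,-4,0,0,0,-3,0,0,0,0,0,0,0,0,0]' ; python3 -m inch '[0,0,0,0,0,0,0,0,0,0,0,0,0,0,0,0,0,0,0,0]' 0 30;python3 st.py
python3 arc.py .4908 .3345 .4817 .2710 -1.5 12
```

```text
t: 62.18
tcp_pos: [0.4829, 0.2716, 0.0985]
tool_rot: [0.757, 0.653, 0.001, 0.0]
force: [0.1, 0.0, -0.0]
finger_gap: 0.503
t: 62.8
tcp_pos: [0.4823, 0.2721, 0.0989]
tool_rot: [0.757, 0.653, 0.001, 0.0]
force: [-1.5, -0.2, 6.9]
finger_gap: 0.109
T [ 0.005  0.222 -0.069] F [-1.5 -0.2  6.9] p [0.4823 0.2721 0.0989] gap 0.109 q6 0.459 yaw -8.43 t 62.8
0.06414873342475283 -0.125
-0.78,0.16,0,-0.125,-0.76,0.26,0,-0.125,-0.72,0.35,0,-0.125,-0.67,0.44,0,-0.125,-0.61,0.52,0,-0.125,-0.54,0.59,0,-0.125,-0.47,0.66,0,-0.125,-0.38,0.70,0,-0.125,-0.28,0.75,0,-0.125,-0.19,0.78,0,-0.125,-0.10,0.80,0,-0.125,0.01,0.80,0,-0.125
```

```bash
python3 -m inch '[-0.78,0.16,0,-0.125,-0.76,0.26,0,-0.125,-0.72,0.35,0,-0.125,-0.67,0.44,0,-0.125,-0.61,0.52,0,-0.125,-0.54,0.59,0,-0.125]';  python3 -m inch '[-0.47,0.66,0,-0.125,-0.38,0.7,0,-0.125,-0.28,0.75,0,-0.125,-0.19,0.78,0,-0.125,-0.1,0.8,0,-0.125,0.01,0.8,0,-0.125,0,0,0,0,0,0,0,0]';python3 -m inch '[0.1,0.45,0,-0.06,0,0,0,0,0,0,0,0]';python3 -m inch '[0,0.3,0,-0.04,0,0,0,0,0,0,0,0]'
```

```text
t: 63.55
tcp_pos: [0.4425, 0.2951, 0.0989]
tool_rot: [0.944, 0.329, 0.002, 0.001]
force: [1.4, -2.0, 4.2]
finger_gap: 0.109
t: 64.55
tcp_pos: [0.4289, 0.3399, 0.0989]
tool_rot: [0.999, -0.039, 0.002, -0.0]
force: [2.0, -3.4, 6.4]
finger_gap: 0.111
t: 64.92
tcp_pos: [0.4294, 0.3436, 0.0989]
tool_rot: [0.998, -0.068, 0.001, 0.0]
force: [1.4, -5.6, 6.1]
finger_gap: 0.116
t: 65.3
tcp_pos: [0.4294, 0.3443, 0.0988]
tool_rot: [0.996, -0.085, 0.001, 0.003]
force: [3.2, -13.1, 8.5]
finger_gap: 0.114
```

```bash
python3 -m inch '[0,0.3,0,0,0,0,0,0,0,0,0,0]';python3 -m inch '[0,-0.5,0,0.05,0,0,0,0,0,0,0,0,0,0,0,0]' 50;python3 -m inch '[0,0,4,0,0,0,4,0,0,0,3,0,0,0,0,0,0,0,0,0]'; python3 - <<'E'
from h import *
im,d,s=snap('wrist','w18')
im,P,s=cloud('wrist','w18')
m=(P[...,2]>.09)&(P[...,2]<.12)&(im.max(2)<70)&(P[...,0]<.48)&(P[...,0]>.38)&(abs(P[...,1]-.34)<.03)
Q=P[m];c=Q.mean(0);v=np.linalg.svd(Q[:,:2]-c[:2],full_matrices=0)[2][0];v*=-np.sign(v[0]);pr=(Q[:,:2]-c[:2])@v
print(s['tcp_pos'],len(Q),c.round(4),np.degrees(np.arctan2(v[1],v[0])),'tip',c[:2]+v*pr.max())
cv2.imwrite('pics/w18z.png',cv2.resize(im[60:300,130:380,::-1],None,fx=2.4,fy=2.4,interpolation=cv2.INTER_CUBIC))
E
```

```text
t: 65.68
tcp_pos: [0.4294, 0.3446, 0.0987]
tool_rot: [0.996, -0.085, 0.001, 0.005]
force: [5.4, -22.4, 10.5]
finger_gap: 0.106
t: 66.18
tcp_pos: [0.428, 0.3459, 0.0976]
tool_rot: [0.998, -0.063, 0.0, -0.0]
force: [-0.1, -0.6, 0.3]
finger_gap: 0.499
t: 66.8
tcp_pos: [0.4274, 0.3453, 0.2068]
tool_rot: [0.998, -0.063, -0.001, 0.0]
force: [-0.2, 0.1, -0.2]
finger_gap: 0.497
[0.42740911 0.34532688 0.20684692] 878 [0.4423 0.3408 0.1052] 171.6093111509228 tip [0.40269688 0.34665592]
```

View pics/w18z.png

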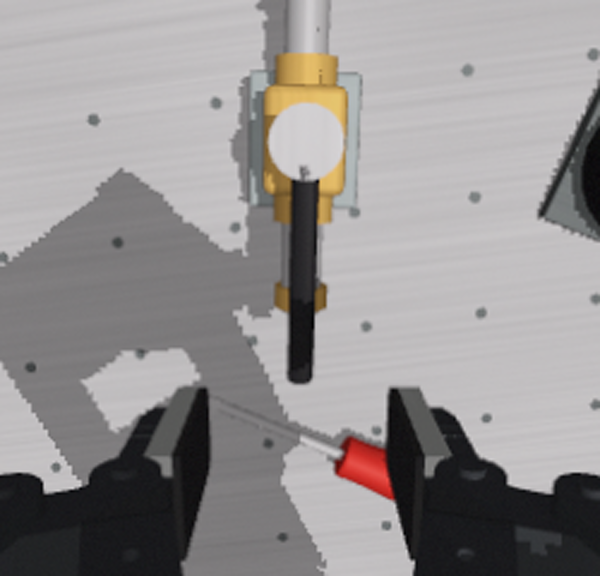

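The left valve is open at 171.6°, 90.3° from its shut position. I'll back off for a final overview.

```bash
python3 -m inch '[0,0,4,0,-1,3,2,0,-1,4,0,0,-1,4,0,0,0,0,0,0,0,0,0,0]';python3 - <<'E'
from h import *
im,d,s=snap('top','topF'); crop(im,110,110,360,260,3.2,'tF'); im2,d,s=snap('scene','sceneF'); crop(im2,140,120,430,270,2.7,'sF')
E
```

```text
t: 67.6
tcp_pos: [0.3975, 0.4547, 0.266]
tool_rot: [0.998, -0.063, -0.001, 0.001]
force: [-1.2, 0.0, -0.3]
finger_gap: 0.503
```

View pics/tF.png

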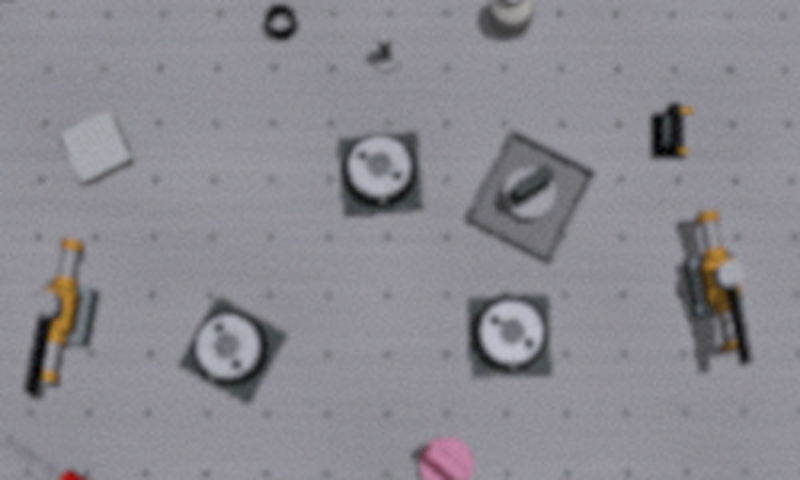

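View pics/sF.png

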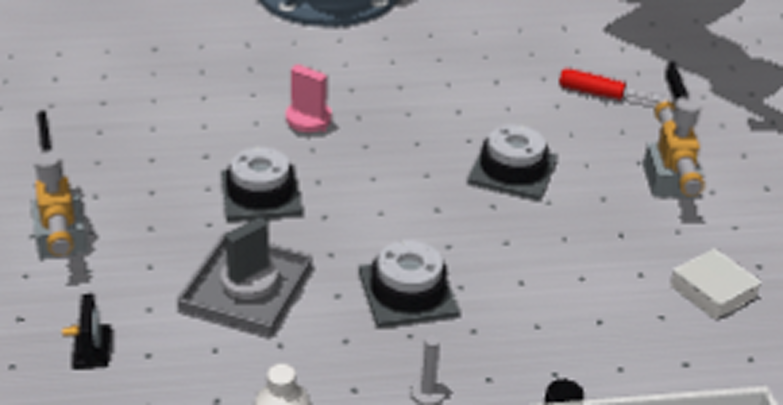

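```bash
python3 -c "
from station import job; print(job.sign_off())"
```

```text
the job is handed in; nothing more can be done
None
```

The job is done and handed in at about 68 s. I shut both valves to their stops and tightened all three rings that were on the table with the spanner. I then stood the spanner in the tray and opened both valves to their stops again.

**Last checks**
- **Rings:** on each cell the ring tick and shoulder tick met. I worked out the reading only for the right-hand cell, at about 2.195; the other two rings turned 110.6° and 111.4°. All three showed the torque rise at the stop.
- **Valves:** the handles ended in line with their pipes, 89.8° (right) and 90.3° (left) from where they were shut. I felt a hard stop at both ends.
- **Spanner:** it stands upright in the middle of the tray, with the blade top 80 mm above the table.
- **Bystanders:** the post, lens box and mirror mount are at their starting pixels in the top view.

**What disagreed**
- The right-hand cell was about 3 cm from my first estimate; it had probably been knocked. I measured it afresh and used that.
- Both handles started slightly short of fully open, by about 0.05 to 0.08 rad.
- Torque at the stops levelled off near 0.2 N m while the tool turned another 1–3°. On the right-hand cell, the only one I compared for this, the base plate moved no more than about 1°.

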